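# Feed a bar to the stop under the guard and clamp it with the T-handle key

## Robot

A 6-joint arm with a two-finger parallel gripper is mounted at the origin on the work surface. World frame = base frame: x ahead of the robot, y to its left, z up, the work surface at z = 0. Lengths are in m, angles in degrees, forces in N, time in s.
With the tool pointing down it reaches from about 0.275 to 0.825 m from the base axis. Payload 5.2 kg.
Tool frame: the origin (TCP) lies midway between the tips of the shut fingers; the grasp point (between the pads) lies 19 mm behind it (r.pinch_z is the distance from the TCP to the grasp point, in m); z points along the fingers, y is the direction in which the jaws open and shut (so a half turn about z gives the same grasp; the last joint's range is limited). The gripper opens to 93 mm and grips with 3 to 60 N. Pads are 15 mm wide; open, the fingers measure 128 mm over their backs; the gripper's body (75 mm by 188 mm) begins 65 mm behind the grasp point.
Start: joints at [-76.249, 14.817, 87.949, -0, 77.235, -11.62], TCP at [0.236, -0.497, 0.219] pointing down, gripper open.
Joint ranges: [-179.93, 179.93], [-52.35, 119.4], [10.71, 147.94], [-69.91, 249.91], [12.55, 155.21], [-178.61, 178.61]. Speed limits (degrees/s): [147.25, 147.25, 180, 180, 180, 180].

## Interface

Orientations are given as a 3x3 rotation matrix whose columns are the frame's x, y, z axes.
In Python, from station import telemetry, viewer, r, nets gives the robot as it stands.
- The arm moves only by the tool arm_command, never from a script. Its arguments are lists of equal length, an entry for each row: "fingers": the gripper's target within -1 to 1 (fully open at 1, half-way at 0, shut at -1); "dp": the shift along the tool's x, y, z normalised to -1 to 1, where 1 is 40 mm, a list of three; "twist": the turn, a rotation vector about the tool's x, y, z normalised to -1 to 1, where 1 is 0.12 rad, a list of three. In form: {"fingers": [fingers, ...], "dp": [[x, y, z], ...], "twist": [[ax, ay, az], ...]}. A call has 1 to 12 rows; each row shifts and turns the commanded pose from where the row before left it, along the tool's axes as they then stand; what a row does not reach is not made up. A row lasts 1/10 s, in which the tool goes at most 50 mm and 8.59 degrees, less where a joint would pass 70% of its speed; a pose out of reach is approached as far as the arm can. A call with a number of a shift or a turn outside -1 to 1 is refused whole. A call with a gripper value outside its range is refused whole. The fingers move at their own pace and stop on an object; "newtons" is the grip in N (left out, the last holds). Time passes only in rows, so rows that do not move let the fingers close. It gives the time, the measured TCP pose, the force and the opening at its end, in the units of the state.
- telemetry.read_state(): the state, without advancing time (a new reading comes with each control period).
- viewer.snapshot(name): name is "side" or "top" or "wrist"; returns the picture (420x560x3 uint8, red, green, blue); there is no depth.
- viewer.camera_params(name): a dict with "camera_matrix" (3x3 intrinsics, pixels), "extrinsics" (4x4, takes a point from world to camera coordinates). Camera axes: x right, y down, z forward; pixel columns grow to the right and rows downward; lengths in m; the calibration is good to about 2 mm. A picture is of the moment at which its call begins: read the wrist's pose just before it. camera_params takes no time and is no camera call; for the wrist camera it gives the pose at the moment of the call.
- r.job_done(): hands the job in, once; it reports no verdict.
Trained networks look in the newest picture that a camera, given by its name, has taken for a name from the list of things; names that differ only in an ending like _2 or _b are one class to them, and where a whole thing is asked for, a point or a joint stands for the part that bears it (a point fixed in the world has none). Each returns a list of dicts, best first, with "conf" (0 to 1); they miss things now and then, are a little off and sometimes report something else, mostly with a low value. They report only what shows in the picture. A call takes as long as a camera call. They do not tell look-alikes from the thing itself.
- nets.recognise(camera, thing): "centre" ([row, column] as shares, 0 to 1, of the picture: columns of its width, rows of its height, amid what is visible of it).
- nets.mark_of(camera, thing): "centre" ([row, column] as shares, 0 to 1, of the picture: columns of its width, rows of its height: a listed point, or the origin of a listed thing).
The state is a dict: "clock": time; "q": joint angles; "qvel": joint speeds; "joint_efforts": joint torques, N m; "tool_pos": TCP position; "orientation": TCP orientation; "contact_force": force on the tool from outside, world axes, zero at the start; "moment": the same for the moment, N m; "width": opening from 0.0 (shut) to 1.0 (fully open).
Only numpy, scipy, OpenCV 4.12 (cv2) and the standard library are available. Lean on these libraries where they do the work, as an engineer would, in place of code of your own. Each camera call takes 0.05 s, during which the arm holds its last target.

## Task

Using the orange push stick, push the aluminium bar along its channel and under the guard until its front end is against the red stop, keeping the gripper off the bar, then stand the push stick back on the bench, off the machine. Next take the red T-handle key from the rack, fit it in the recessed clamp screw and turn it clockwise as far as it goes so that the shoe grips the bar; leave the key standing in the screw and do not disturb anything else.

Things in the scene. Friction and masses are not known exactly. Their poses are not given: they have to be found in the camera images.
- machine: Blue bench clamping fixture, fixed, 110 mm wide (y). Origin on the bench under the clamp screw's vertical axis; x is the feed direction. Bed from x = -250 to +120 mm, its top 30 mm above the bench. Channel 48 mm wide on y = 0 between steel fences (10 wide, 12 above the bed) at x = -230 to -60 and 45 to 85; between them the guard. Red stop block: face at x = 85, top 60 above the bench.
- stop_face (a point): Centre of the red stop's face towards the bar, 35 mm above the bench; axes as the machine's (x = feed direction, y across the channel, z up).
- guard_mouth (a point): Middle of the guard's entrance, on the bed top, 30 mm above the bench, at the machine's x = -60 mm; axes as the machine's. The guard runs from here 105 mm along the feed, 92 wide; underside 54 and top 66 mm above the bench (opening 24 mm high); its front 35 mm clear, the rest yellow.
- tube_rim (a point): Centre of the rim of the steel guard tube that stands on the guard round the clamp screw, 132 mm above the bench; bore 34 mm, outside 42 mm; axes as the machine's.
- clamp_screw (a joint): Angle of the brass clamp screw, rad: 0 = open, grows clockwise seen from above, 1.3 = end stop. Starts between 0 and 0.25. It turns stiffly (about 0.15 N m, up to 0.3 when the shoe bears on the bar) and stays where it is left. It lowers the shoe, which meets the bar at about 1.2 rad.
- screw_mouth (a point): Centre of the top of the screw's square socket, 94 mm above the bench, 38 mm down inside the guard tube; z up, x and y are square to the socket's sides and turn with the screw. Socket 17 mm square inside, 24 mm deep; the red key has up to 0.25 rad of play in it.
- shoe: Steel hold-down shoe under the guard round the screw's axis, 36 x 40 mm, origin at the centre of its underside; starts about 10 mm above the bar's top and goes down as the screw turns. Its red indicator pin, 10 mm thick, 34 mm to the machine's +y of the screw, stands 14 to 16 mm above the guard when open and about 5 mm when clamped.
- bar: Loose aluminium flat bar 120 (x) x 40 (y) x 10 mm, about 0.13 kg, with a green band round its tail; lies in the channel before the guard. Origin at the centre of its underside, x towards its front (the stop).
- bar_front (a point): Centre of the bar's front end face, 5 mm above its underside; axes as the bar's.
- bar_tail (a point): Centre of the bar's rear end face, the one to push on; axes as the bar's.
- push_stick: Orange plastic push stick, 0.14 kg, standing on the bench. Sole 140 x 30 x 14 mm high, from x = -30 to +110 mm; handle an upright plate 45 (x) x 16 (y) mm, up to 100 mm above the underside. Origin on the underside, below the handle's middle; x points along the sole to its pushing tip, z up. Grip the handle across its 16 mm thickness.
- stick_tip (a point): Centre of the push stick's front end face, 110 mm ahead of its origin, 7 mm above its underside; axes as the stick's.
- rack: Fixed wooden block 250 (x) x 70 (y) x 55 mm high with three 24 mm square holes on its x axis at -80, 0 and +80 mm, a T-handle key in each; origin at the centre of its underside.
- red_key: T-handle key, red handle, 0.2 kg, upright in a rack hole, its collar (28 mm diameter, 6 thick, underside 52 above the tip) on the rack's top. Origin at the tip, z up the shaft. Square end 14 mm (sides along x, y) from 6 to 26 mm above the tip, tapered below; shaft 12 mm; handle 90 (x) x 16 (y) x 18 mm high, middle 131 mm above the tip. Home in the screw, the tip is 24 mm below screw_mouth.
- blue_key: The same, with a blue handle and a 9 mm square end: wrong key, leave it.
- black_key: The same, with a black handle and a 17 mm round end: wrong key, leave it.
- spray_can: Green can, 60 mm diameter, 170 high; bystander, origin at the underside's centre.
- mug: Blue mug, 80 mm diameter, 90 high; bystander, origin at the underside's centre.
- tape_measure: Yellow and black tape measure, 65 x 35 x 65 mm; bystander, origin at the underside's centre.
- spanner: Steel spanner, about 160 mm long, lying flat on the bench along its x; bystander.
- brush: Flat brush with a wooden handle, about 200 mm long, lying on the bench along its x; bystander.
- relief_tile: Terracotta tile 120 x 120 x 15 mm; bystander, origin at the underside's centre.
- paste_jar: Amber jar, 70 mm diameter, 80 high; bystander, origin at the underside's centre.
There are look-alikes about, which are no part of the job. Leave any yellow look-alike of the red_key alone. Of the things that look like the push_stick, take the one that is farthest to the robot's right at the start.

How it is judged:
By the outcome, as a careful person would: the job done as asked, in the order asked, and still so for the second after the job is handed in, with the robot touching nothing.
It also fails if it takes over 64 s, if anything falls off the work surface, if the arm or the gripper's body presses on something with over 40 N, if the wrist force passes 120 N, or if a joint passes its speed limit or range.

## Working session

There is one attempt and no reset: what is moved stays moved. The work goes in short steps, Python scripts to look and compute and a tool call to move; the robot and the scene stay as the last step left them, time stands still between calls to the robot, and variables do not carry over. Pictures are saved under pics/ and viewed, and the job is handed in when it is done.

Besides the shell and the picture viewer there is one more tool, called after ">>>" by a JSON object that holds its "method" and its "body", one argument or row to a line. arm_command: Moves the arm, as the interface text tells. Its arguments: {"type":"object","properties":{"fingers":{"type":"array","items":{"type":"number"}},"dp":{"type":"array","items":{"type":"array","items":{"type":"number","minimum":-1,"maximum":1}}},"twist":{"type":"array","items":{"type":"array","items":{"type":"number","minimum":-1,"maximum":1}}},"newtons":{"type":"number"}},"required":["fingers","dp","twist"]}

```bash
ls; mkdir -p pics
cat > h.py <<'E'
import numpy as np, cv2
from station import telemetry, viewer, r, nets
def snap(cam,name,save=True):
    im=viewer.snapshot(cam); 
    cv2.imwrite(f'pics/{name}.png',im[:,:,::-1]); return im
def ray(cam,uv):
    p=viewer.camera_params(cam);K=np.array(p['camera_matrix']);T=np.array(p['extrinsics'])
    d=np.linalg.inv(K)@[uv[0],uv[1],1.]
    R=T[:3,:3];c=-R.T@T[:3,3];return c,R.T@d
def atz(cam,uv,z):
    c,d=ray(cam,uv);return c+d*(z-c[2])/d[2]
def proj(cam,P):
    p=viewer.camera_params(cam);K=np.array(p['camera_matrix']);T=np.array(p['extrinsics'])
    q=T[:3,:3]@np.array(P)+T[:3,3];q=K@q;return q[:2]/q[2]
def tri(a,b):
    (c1,d1),(c2,d2)=a,b
    A=np.stack([d1,-d2],1);s=np.linalg.lstsq(A,c2-c1,rcond=None)[0]
    p,q=c1+s[0]*d1,c2+s[1]*d2;return (p+q)/2,np.linalg.norm(p-q)
def px(c): return (c[1]*560,c[0]*420)
E
python3 - <<'E'
from h import *
print(telemetry.read_state())
for c in ['side','top','wrist']:
    snap(c,c+'0'); print(c,viewer.camera_params(c))
E
```

```text
pics
{'clock': 0.0, 'q': array([-7.62488310e+01,  1.48590732e+01,  8.80098113e+01, -1.16418857e-03,
        7.72344064e+01, -1.16186366e+01]), 'qvel': array([ 0.07221994,  0.08540658, -0.00796408,  0.04302237,  0.11534818,
       -0.02623976]), 'joint_efforts': array([-2.19891153e-03, -4.37307143e+01, -2.84006542e+01,  7.16194441e-02,
        4.15497960e-02, -1.31213319e-04]), 'tool_pos': array([ 0.23554463, -0.49641438,  0.21782833]), 'orientation': array([[ 9.03559358e-01,  4.28462701e-01, -4.47776209e-04],
       [ 4.28462797e-01, -9.03557736e-01,  1.74638216e-03],
       [ 3.43667960e-04, -1.76981539e-03, -9.99998375e-01]]), 'contact_force': array([-0.75291665, -0.6440566 , -0.24933092]), 'moment': array([ 0.02704818,  0.00735881, -0.01155607]), 'width': 0.9990028821587081}
side {'camera_matrix': array([[504.12274773,   0.        , 281.94576736],
       [  0.        , 504.12274773, 205.61011147],
       [  0.        ,   0.        ,   1.        ]]), 'extrinsics': array([[ 0.76540031, -0.64327058,  0.01911345, -0.44541547],
       [-0.4097312 , -0.50999433, -0.75632409,  0.31647706
[... 302 characters left out ...]
, 'extrinsics': array([[ 0.00494315, -0.9999802 , -0.00389364,  0.03190237],
       [-0.98637364, -0.00423551, -0.16446613,  0.6028171 ],
       [ 0.16444638,  0.00465356, -0.98637505,  1.42862302],
       [ 0.        ,  0.        ,  0.        ,  1.        ]])}
wrist {'camera_matrix': array([[356.41612218,   0.        , 283.20541443],
       [  0.        , 356.41612218, 212.87702097],
       [  0.        ,   0.        ,   1.        ]]), 'extrinsics': array([[ 0.42916118, -0.90322596, -0.00188567, -0.5486464 ],
       [-0.86538105, -0.41177566,  0.28558088, -0.03375553],
       [-0.25872054, -0.12092841, -0.95835276,  0.39099159],
       [ 0.        ,  0.        ,  0.        ,  1.        ]])}
```

View pics/side0.png

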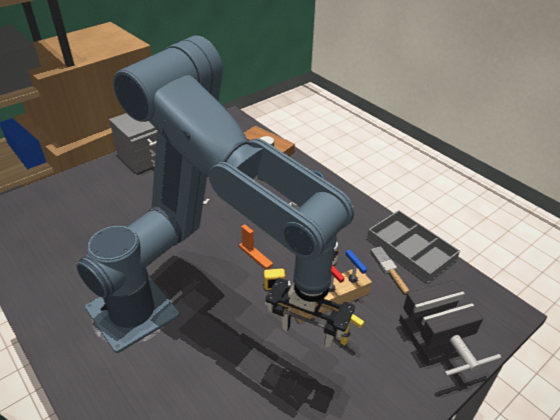

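View pics/top0.png

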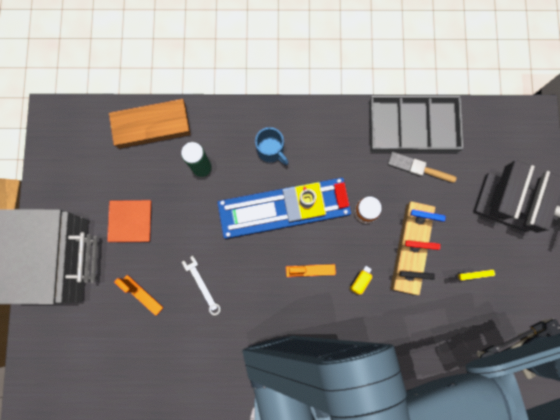

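View pics/wrist0.png

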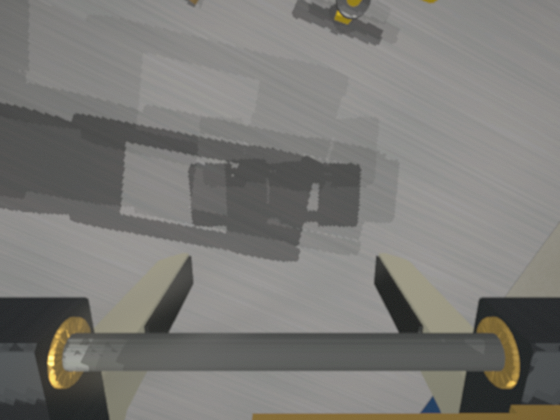

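The top view shows the machine at around (285,208), with feed towards image right (red stop at 341,195) and the bar's green tail at (235,215). There are two orange sticks, at (311,271) and (140,295). The right-hand one is the one I want, and its handle is at (297,271). The rack is at (415,250), with the red key in the middle at (422,245).

```bash
python3 - <<'E'
from h import *
Z=dict(machine=0,stop_face=.035,guard_mouth=.03,tube_rim=.132,screw_mouth=.094,bar=.03,bar_tail=.035,bar_front=.035,push_stick=0,stick_tip=.007,rack=0,red_key=.003)
import json
for c in ['top','side']:
  for t,z in Z.items():
    if c=='side' and t not in('machine','tube_rim','push_stick','stick_tip','red_key','rack'): continue
    for d in nets.mark_of(c,t)[:3]:
        if d['conf']<.2: continue
        u=px(d['centre']); print(c,t,round(d['conf'],2),np.round(u,1),np.round(atz(c,u,z),4))
print(telemetry.read_state()['clock'])
E
python3 - <<'E'
import cv2
a=cv2.imread('pics/top0.png')
cv2.imwrite('pics/top0a.png',cv2.resize(a[165:310,205:385],None,fx=4.4,fy=4.1,interpolation=cv2.INTER_CUBIC))
cv2.imwrite('pics/top0b.png',cv2.resize(a[190:310,380:520],None,fx=5,fy=5,interpolation=cv2.INTER_CUBIC))
E
```

```text
top machine 0.75 [309.2 205. ] [ 0.6128 -0.0491 -0.    ]
top stop_face 0.91 [335.  196.6] [ 0.6315 -0.1212  0.035 ]
top stop_face 0.69 [308.7 198.5] [ 0.6257 -0.0461  0.035 ]
top stop_face 0.42 [286.3 202.8] [0.6129 0.018  0.035 ]
top guard_mouth 0.58 [286.7 206.2] [0.6039 0.0166 0.03  ]
top guard_mouth 0.42 [299.2 270.2] [ 0.4224 -0.0189  0.03  ]
top tube_rim 0.75 [309.7 196.6] [ 0.6133 -0.0438  0.132 ]
top tube_rim 0.56 [298.  275.4] [ 0.4045 -0.0125  0.132 ]
top screw_mouth 0.54 [307. 199.] [ 0.6137 -0.0384  0.094 ]
top bar 0.77 [255.3 212. ] [0.5868 0.1063 0.03  ]
top bar_tail 0.82 [232.9 213.3] [0.582  0.1697 0.035 ]
top bar_front 0.66 [275.2 208.6] [0.596  0.0495 0.035 ]
top bar_front 0.58 [408.1 277.9] [ 0.4022 -0.322   0.035 ]
top bar_front 0.32 [201.8 286. ] [0.3771 0.2521 0.035 ]
top push_stick 0.73 [131.3 286.2] [0.3761 0.4584 0.    ]
top push_stick 0.69 [299.1 270.8] [ 0.4218 -0.0195  0.    ]
top stick_tip 0.77 [332.4 265. ] [ 0.4384 -0.1143  0.007 ]
top stick_tip 0.74 [416.5 163.3] [ 0.7373 -0.365   0.007 ]
top stick_tip 0.64 [157.9 312.1] [0.3043 0.3778 0.007 ]
top rack 0.58 [411.1 248.5] [ 0.4871 -0.3417  0.    ]
top rack 0.44 [268.9 150.7] [0.7758 0.0698 0.    ]
top rack 0.28 [356.5 283.4] [ 0.387  -0.1829  0.    ]
top red_key 0.6 [457.5 274.2] [ 0.4143 -0.4704  0.003 ]
top red_key 0.59 [414.  246.6] [ 0.4924 -0.3496  0.003 ]
side tube_rim 0.62 [295.4 199.2] [ 0.6152 -0.0271  0.132 ]
side push_stick 0.9 [247.2 250.5] [ 0.4184 -0.0123  0.    ]
side stick_tip 0.8 [269.9 266.3] [ 0.429  -0.1211  0.007 ]
side stick_tip 0.48 [327.4 259.3] [ 0.5959 -0.2167  0.007 ]
side stick_tip 0.32 [296.  201.8] [0.7084 0.0689 0.007 ]
side rack 0.92 [327.1 302.6] [ 0.4748 -0.3418  0.    ]
side red_key 0.57 [346.6 345.3] [ 0.4109 -0.4871  0.003 ]
side red_key 0.55 [331.4 297.1] [ 0.4981 -0.3365  0.003 ]
1.05
```

View pics/top0a.png

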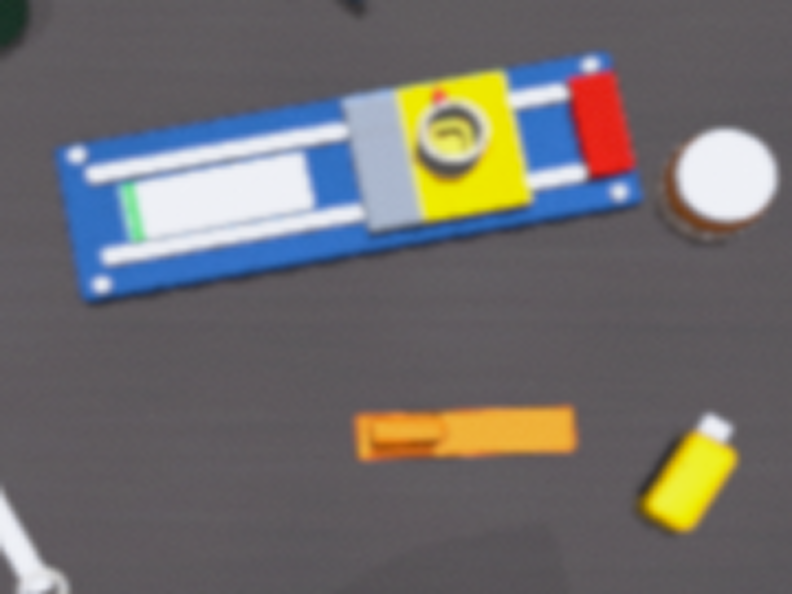

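View pics/top0b.png

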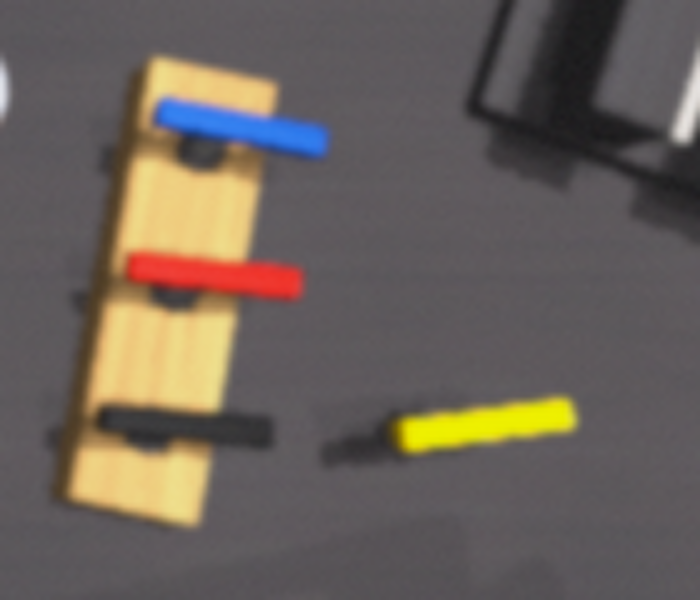

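```bash
cat > fit.py <<'E'
from h import *
from scipy.optimize import least_squares
def A(p): return (205+p[0]/4.4, 165+p[1]/4.1)
def B(p): return (380+p[0]/5, 190+p[1]/5)
def fit(loc,pix,x0,cam='top'):
    loc=np.array(loc,float)
    def w(v):
        c,s=np.cos(v[2]),np.sin(v[2]);return np.stack([v[0]+c*loc[:,0]-s*loc[:,1],v[1]+s*loc[:,0]+c*loc[:,1],loc[:,2]],1)
    f=lambda v:np.concatenate([proj(cam,P)-p for P,p in zip(w(v),pix)])
    s=least_squares(f,x0,loss='soft_l1');return s.x,f(s.x).reshape(-1,2)
E
python3 - <<'E'
from fit import *
np.set_printoptions(precision=4,suppress=True)
H=-np.pi/2
x,e=fit([[-.25,.055,.03],[-.25,-.055,.03],[.12,.055,.03],[.12,-.055,.03],[-.06,.046,.066],[-.06,-.046,.066],[.045,.046,.066],[.045,-.046,.066],[0,0,.132]],
 [A(p) for p in [(57,150),(85,300),(607,55),(640,205),(343,100),(372,232),(503,72),(532,205),(453,136)]],[.61,-.04,H])
print('machine',x,np.degrees(x[2]));print(e.round(1).tolist())
x,e=fit([[-.06,.02,.04],[.06,.02,.04],[.06,-.02,.04],[-.06,-.02,.04]],[A(p) for p in[(122,185),(303,153),(315,208),(137,241)]],[.59,.1,H])
print('bar',x,np.degrees(x[2]));print(e.round(1).tolist())
x,e=fit([[-.03,.015,.014],[.11,.015,.014],[.11,-.015,.014],[-.03,-.015,.014],[-.0225,.008,.1],[-.0225,-.008,.1]],[A(p) for p in[(355,415),(575,405),(577,452),(360,460),(370,417),(370,444)]],[.42,-.02,H])
print('stick',x,np.degrees(x[2]));print(e.round(1).tolist())
x,e=fit([[-.045,.008,.143],[.045,.008,.143],[.045,-.008,.143],[-.045,-.008,.143]],[B(p) for p in[(130,252),(303,269),(301,299),(127,283)]],[.49,-.35,H])
print('key',x,np.degrees(x[2]));print(e.round(1).tolist())
x,e=fit([[-.125,.035,.055],[.125,.035,.055],[.125,-.035,.055],[-.125,-.035,.055]],[B(p) for p in[(70,495),(152,57),(278,82),(198,525)]],[.49,-.35,0])
print('rack',x,np.degrees(x[2]));print(e.round(1).tolist())
E
```

```text
machine [ 0.6108 -0.0398 -1.3811] -79.13349603317113
[[-0.8, -0.4], [-0.8, 0.6], [0.7, -0.5], [1.0, -0.0], [-0.1, 0.4], [-0.6, 0.2], [0.3, 0.5], [0.2, -0.1], [0.2, -0.6]]
bar [ 0.5825  0.1071 -1.3698] -78.48148076483626
[[0.0, 0.1], [0.3, -0.2], [0.3, -0.0], [-0.9, 0.1]]
stick [ 0.4204 -0.0128 -1.5245] -87.34495818660633
[[0.4, 0.0], [-0.3, 0.4], [-0.2, -0.4], [-0.3, -0.3], [0.1, 0.4], [0.4, -0.1]]
key [ 0.4839 -0.3381 -1.6627] -95.26738252235242
[[-0.0, 0.0], [-0.1, -0.0], [-0.0, 0.1], [0.2, -0.1]]
rack [ 0.4857 -0.3392 -0.2167] -12.416063972335571
[[0.2, 0.1], [0.3, -0.1], [-0.4, 0.3], [-0.2, -0.2]]
```

```bash
cat > plan.py <<'E'
from h import *
from scipy.spatial.transform import Rotation as Ro
import json,sys
def down(psi):
    a=np.radians(psi);return np.stack([[np.cos(a),np.sin(a),0],[np.sin(a),-np.cos(a),0],[0,0,-1.]],1)
# waypoints: list of (pos,psi,nrows or None, fingers)
def plan(wps,start=None,dec=2,vmax=0.97):
    st=telemetry.read_state()
    p,R=(np.array(st['tool_pos']),np.array(st['orientation'])) if start is None else start
    out=[]
    for pos,psi,n,f in wps:
        pos=np.array(pos);Rt=down(psi)
        w=Ro.from_matrix(R.T@Rt).as_rotvec()
        if n is None: n=int(max(1,np.ceil(np.linalg.norm(pos-p)/(.04*vmax)),np.ceil(np.abs(w).max()/(.12*vmax))))
        for k in range(n):
            m=n-k
            w=Ro.from_matrix(R.T@Rt).as_rotvec()/m
            d=R.T@(pos-p)/m
            dp=np.round(d/.04,dec);tw=np.round(w/.12,dec)
            out.append((f,dp+0.,tw+0.))
            p=p+R@(dp*.04);R=R@Ro.from_rotvec(tw*.12).as_matrix()
    for i in range(0,len(out),12):
        o=out[i:i+12]
        print(json.dumps({"fingers":[float(a[0]) for a in o],"dp":[a[1].tolist() for a in o],"twist":[a[2].tolist() for a in o]}))
    print(len(out),'end',p.round(4),np.degrees(np.arctan2(R[1,0],R[0,0])).round(2))
def stat():
    s=telemetry.read_state();R=s['orientation']
    print('t',round(s['clock'],2),'p',np.round(s['tool_pos'],4),'psi',np.degrees(np.arctan2(R[1,0],R[0,0])).round(2),'zax',np.round(R[:,2],3),'F',np.round(s['contact_force'],1),'M',np.round(s['moment'],2),'w',round(s['width'],3))
E
python3 - <<'E'
from plan import *
plan([((.4204,-.0128,.18),92.66,None,.0)])
E
```

```text
{"fingers": [0.0, 0.0, 0.0, 0.0, 0.0, 0.0, 0.0, 0.0, 0.0, 0.0, 0.0, 0.0], "dp": [[0.67, -0.64, 0.07], [0.72, -0.58, 0.07], [0.77, -0.52, 0.07], [0.81, -0.45, 0.07], [0.84, -0.38, 0.07], [0.87, -0.31, 0.07], [0.89, -0.24, 0.07], [0.91, -0.16, 0.07], [0.92, -0.09, 0.07], [0.93, -0.01, 0.07], [0.92, 0.07, 0.07], [0.91, 0.15, 0.07]], "twist": [[0.0, 0.0, -0.7], [0.0, 0.0, -0.7], [0.0, 0.0, -0.7], [0.0, 0.0, -0.7], [0.0, 0.0, -0.7], [0.0, 0.0, -0.7], [0.0, 0.0, -0.7], [0.0, 0.0, -0.7], [0.0, 0.0, -0.7], [0.0, 0.0, -0.7], [0.0, 0.0, -0.7], [0.0, 0.0, -0.7]]}
{"fingers": [0.0, 0.0], "dp": [[0.9, 0.22, 0.06], [0.88, 0.3, 0.07]], "twist": [[0.0, 0.0, -0.69], [0.0, 0.0, -0.7]]}
14 end [ 0.4204 -0.0128  0.1799] 92.68
```

>>> {"method": "arm_command", "body": {
  "fingers": [0, 0, 0, 0, 0, 0, 0, 0, 0, 0, 0, 0],
  "dp": [
    [0.67, -0.64, 0.07],
    [0.72, -0.58, 0.07],
    [0.77, -0.52, 0.07],
    [0.81, -0.45, 0.07],
    [0.84, -0.38, 0.07],
    [0.87, -0.31, 0.07],
    [0.89, -0.24, 0.07],
    [0.91, -0.16, 0.07],
    [0.92, -0.09, 0.07],
    [0.93, -0.01, 0.07],
    [0.92, 0.07, 0.07],
    [0.91, 0.15, 0.07]
  ],
  "twist": [
    [0, 0, -0.7],
    [0, 0, -0.7],
    [0, 0, -0.7],
    [0, 0, -0.7],
    [0, 0, -0.7],
    [0, 0, -0.7],
    [0, 0, -0.7],
    [0, 0, -0.7],
    [0, 0, -0.7],
    [0, 0, -0.7],
    [0, 0, -0.7],
    [0, 0, -0.7]
  ]
}}

```text
clock: 2.25
tool_pos: [0.3944, -0.0809, 0.1852]
orientation: [[0.116, 0.993, 0.001], [0.993, -0.116, -0.0], [-0.0, 0.001, -1.0]]
contact_force: [0.8, 0.1, 0.6]
width: 0.502
```

>>> {"method": "arm_command", "body": {
  "fingers": [0, 0, 0],
  "dp": [
    [0.9, 0.22, 0.07],
    [0.88, 0.3, 0.07],
    [0, 0, 0]
  ],
  "twist": [
    [0, 0, -0.7],
    [0, 0, -0.7],
    [0, 0, 0]
  ]
}}

```text
clock: 2.55
tool_pos: [0.4209, -0.0093, 0.1793]
orientation: [[-0.055, 0.999, 0.0], [0.999, 0.055, 0.001], [0.001, 0.0, -1.0]]
contact_force: [0.1, -0.5, -0.6]
width: 0.497
```

Run:
```python
from plan import *
stat(); snap('wrist','w1'); snap('side','s1')
for d in nets.mark_of('wrist','push_stick')[:2]: print(d, atz('wrist',px(d['centre']),0))
for d in nets.mark_of('wrist','stick_tip')[:2]: print(d, atz('wrist',px(d['centre']),.007))
st=telemetry.read_state(); print(st['tool_pos'])
for P in [(.4204,-.0128,.1),]: print(proj('wrist',P))
```

```text
t 2.55 p [ 0.4209 -0.0093  0.1793] psi 93.14 zax [ 0.     0.001 -1.   ] F [ 0.1 -0.5 -0.6] M [-0.04 -0.07  0.02] w 0.497
{'centre': [0.461, 0.5036], 'conf': 0.77} [ 0.41887493 -0.01583299  0.        ]
{'centre': [0.7079, 0.5012], 'conf': 0.8} [ 0.42266379 -0.12793221  0.007     ]
[ 0.42016604 -0.01362966  0.17953322]
[283.91713423 221.42601637]
```

View pics/w1.png

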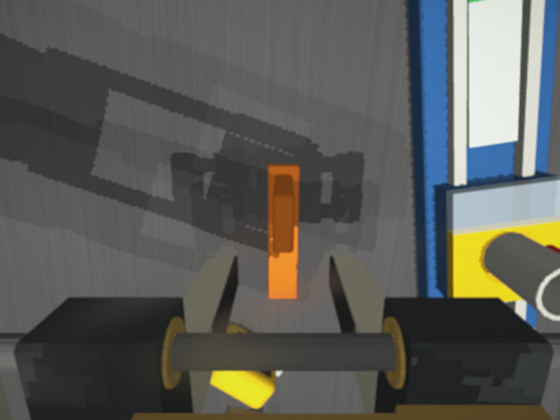

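The wrist view shows the stick centred between the fingers, with the handle at (284,215). I'll descend and grip.

>>> {"method": "arm_command", "body": {
  "fingers": [0, 0, 0, 0, 0, -1, -1, -1, -1],
  "dp": [
    [0, 0, 0.8],
    [0, 0, 0.8],
    [0, 0, 0.8],
    [0, 0, 0.69],
    [0, 0, 0],
    [0, 0, 0],
    [0, 0, 0],
    [0, 0, 0],
    [0, 0, 0]
  ],
  "twist": [
    [0, 0, 0],
    [0, 0, 0],
    [0, 0, 0],
    [0, 0, 0],
    [0, 0, 0],
    [0, 0, 0],
    [0, 0, 0],
    [0, 0, 0],
    [0, 0, 0]
  ],
  "newtons": 40
}}

```text
clock: 3.65
tool_pos: [0.4212, -0.0132, 0.057]
orientation: [[-0.048, 0.999, 0.002], [0.999, 0.048, -0.001], [-0.001, 0.002, -1.0]]
contact_force: [-0.3, 0.0, 0.8]
width: 0.206
```

Run:
```python
from plan import *
stat(); snap('wrist','w2'); stat()
```

```text
t 3.65 p [ 0.4212 -0.0132  0.057 ] psi 92.74 zax [ 0.002 -0.001 -1.   ] F [-0.3  0.   0.8] M [-0.02 -0.1   0.02] w 0.206
t 3.7 p [ 0.421  -0.013   0.0568] psi 92.75 zax [ 0.002 -0.001 -1.   ] F [-1.1 -0.6  8.1] M [-0.1   0.31 -0.09] w 0.172
```

View pics/w2.png

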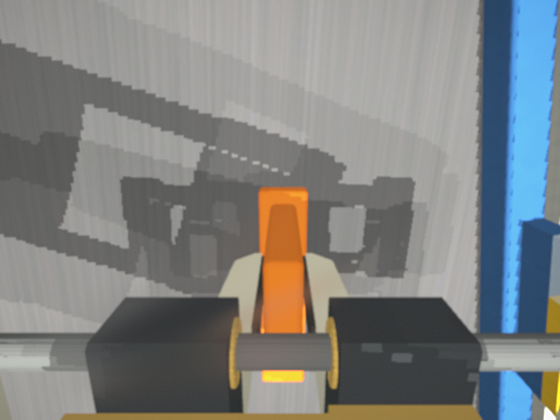

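Run:
```python
from plan import *
stat()
for u in [(284,188),(283,382)]: print(atz('wrist',u,.014),atz('wrist',u,.1))
m=np.array([.6108,-.0398]);a=np.radians(-79.13);f=np.array([np.cos(a),np.sin(a)])
s=m-.340*f;print(s, m-.145*f)
plan([((.4212,-.0132,.155),92.74,3,-1),((*s,.155),100.87,None,-1)])
```

```text
t 3.7 p [ 0.421  -0.013   0.0568] psi 92.75 zax [ 0.002 -0.001 -1.   ] F [-1.1 -0.6  8.1] M [-0.1   0.31 -0.09] w 0.172
[0.41965887 0.02063636 0.014     ] [0.41835626 0.03988133 0.1       ]
[ 0.42590599 -0.11998797  0.014     ] [ 0.42202063 -0.04260463  0.1       ]
[0.54668237 0.29409958] [0.58345572 0.10259835]
{"fingers": [-1.0, -1.0, -1.0, -1.0, -1.0, -1.0, -1.0, -1.0, -1.0, -1.0, -1.0, -1.0], "dp": [[0.0, 0.0, -0.82], [0.0, 0.0, -0.82], [-0.01, 0.01, -0.82], [0.84, 0.39, 0.0], [0.83, 0.4, 0.0], [0.82, 0.41, 0.0], [0.82, 0.43, 0.0], [0.81, 0.44, 0.0], [0.8, 0.45, 0.0], [0.8, 0.47, 0.0], [0.79, 0.48, 0.0], [0.78, 0.49, 0.01]], "twist": [[0.01, 0.0, 0.0], [0.0, 0.0, 0.0], [0.01, 0.01, 0.0], [0.0, 0.0, -0.13], [0.0, 0.0, -0.13], [0.0, 0.0, -0.13], [0.0, 0.0, -0.13], [0.0, 0.0, -0.13], [0.0, 0.0, -0.13], [0.0, 0.0, -0.13], [0.0, 0.0, -0.14], [0.0, 0.0, -0.13]]}
12 end [0.5467 0.2942 0.1549] 100.86
```

>>> {"method": "arm_command", "body": {
  "fingers": [-1, -1, -1, -1, -1, -1, -1, -1, -1, -1, -1, -1],
  "dp": [
    [0, 0, -0.82],
    [0, 0, -0.82],
    [0, 0, -0.82],
    [0.84, 0.39, 0],
    [0.83, 0.4, 0],
    [0.82, 0.41, 0],
    [0.82, 0.43, 0],
    [0.81, 0.44, 0],
    [0.8, 0.45, 0],
    [0.8, 0.47, 0],
    [0.79, 0.48, 0],
    [0.78, 0.49, 0]
  ],
  "twist": [
    [0, 0, 0],
    [0, 0, 0],
    [0, 0, 0],
    [0, 0, -0.13],
    [0, 0, -0.13],
    [0, 0, -0.13],
    [0, 0, -0.13],
    [0, 0, -0.13],
    [0, 0, -0.13],
    [0, 0, -0.13],
    [0, 0, -0.13],
    [0, 0, -0.13]
  ]
}}

```text
clock: 4.9
tool_pos: [0.5458, 0.2964, 0.1543]
orientation: [[-0.188, 0.982, -0.0], [0.982, 0.188, -0.0], [-0.0, -0.0, -1.0]]
contact_force: [0.5, 0.3, -0.9]
width: 0.171
```

>>> {"method": "arm_command", "body": {
  "fingers": [-1, -1],
  "dp": [
    [0, 0, 0],
    [0, 0, 0]
  ],
  "twist": [
    [0, 0, 0],
    [0, 0, 0]
  ]
}}

```text
clock: 5.1
tool_pos: [0.5451, 0.2952, 0.1537]
orientation: [[-0.189, 0.982, -0.001], [0.982, 0.189, -0.001], [-0.001, -0.001, -1.0]]
contact_force: [-0.8, 0.7, -0.7]
width: 0.165
```

Run:
```python
from plan import *
stat(); snap('wrist','w3');snap('top','t3');snap('side','s3'); stat()
```

```text
t 5.1 p [0.5451 0.2952 0.1537] psi 100.9 zax [-0.001 -0.001 -1.   ] F [-0.8  0.7 -0.7] M [ 0.02 -0.06 -0.  ] w 0.165
t 5.25 p [0.5452 0.2937 0.1542] psi 100.75 zax [-0.001 -0.001 -1.   ] F [-0.3  0.1 -1.4] M [-0.07 -0.08 -0.  ] w 0.169
```

View pics/w3.png

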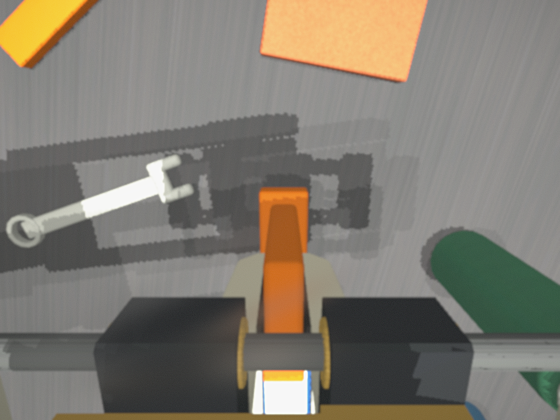

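View pics/s3.png

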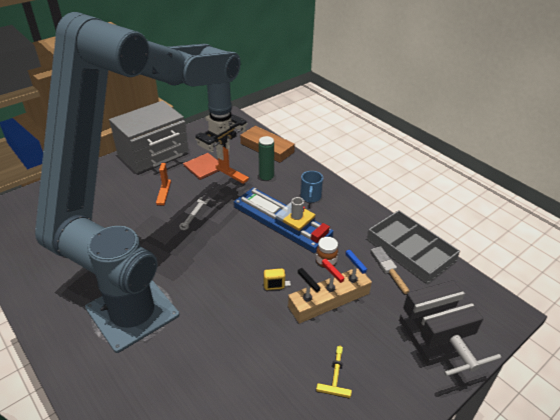

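View pics/t3.png

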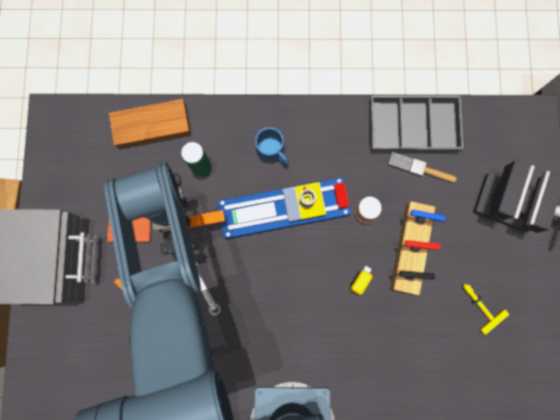

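View pics/s1.png

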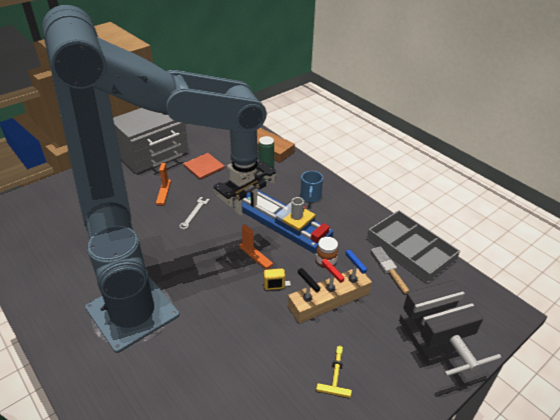

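Run:
```python
import cv2
a=cv2.imread('pics/side0.png')[250:370,230:390]; b=cv2.imread('pics/wrist0.png')[0:80,240:460]
cv2.imwrite('pics/z1.png',cv2.resize(a,None,fx=4,fy=4,interpolation=2)); cv2.imwrite('pics/z2.png',cv2.resize(b,None,fx=3,fy=3,interpolation=2))
```

```text
(no output)
```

View pics/z1.png

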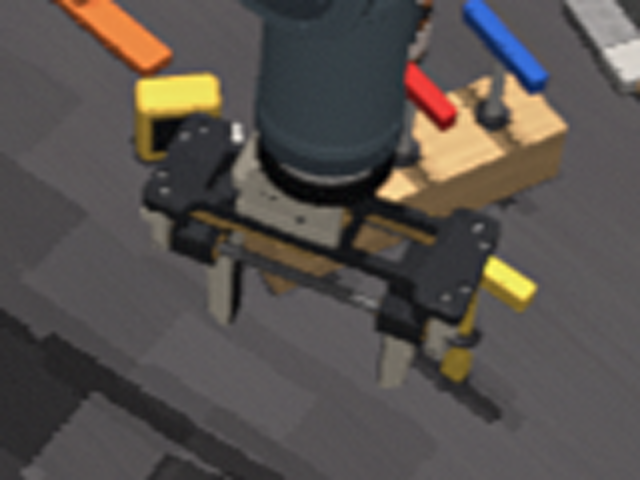

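View pics/z2.png

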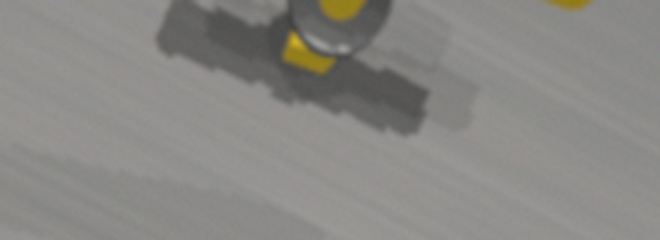

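The yellow look-alike was standing free on its tip at t=0 and was already lying down by t≈2.5. The gripper was never below z≈0.18 near it and felt no force, so it toppled without contact from me. I'm leaving it alone. Next I'll check the stick's alignment.

Run:
```python
from plan import *
a=cv2.imread('pics/t3.png')[180:250,180:310]
# overlay predicted stick & machine axis
cv2.imwrite('pics/z3.png',cv2.resize(a,None,fx=6,fy=6,interpolation=2))
p=np.array([.5452,.2937]);R=down(100.75)
o=p-.003*np.array([np.cos(np.radians(-79.25)),np.sin(np.radians(-79.25))])
f=-R[:2,0];l=R[:2,1]
for a,b in [(.11,.015),(.11,-.015)]:
  P=[*(o+a*f+b*l),.154-.0568+.014];u=proj('top',P);print((u-[180,180])*6)
```

```text
[253.42013351 178.89996058]
[264.36245677 243.84229275]
```

View pics/z3.png

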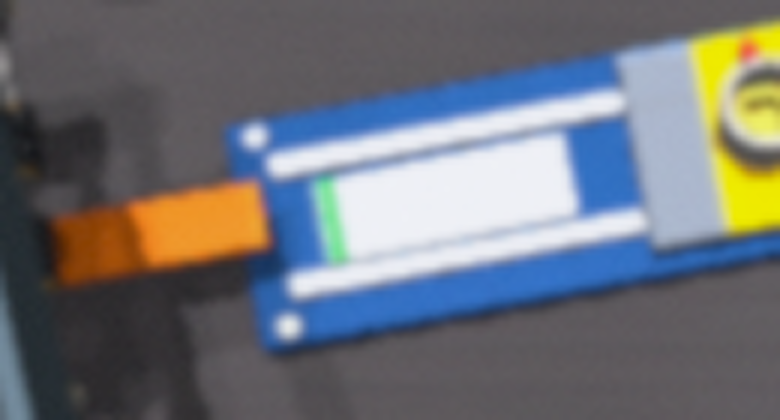

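>>> {"method": "arm_command", "body": {
  "fingers": [-1, -1, -1, -1, -1],
  "dp": [
    [0, 0.04, 0.6],
    [0, 0, 0.6],
    [0, 0, 0.3],
    [0, 0, 0.13],
    [0, 0, 0]
  ],
  "twist": [
    [0, 0, 0],
    [0, 0, 0],
    [0, 0, 0],
    [0, 0, 0],
    [0, 0, 0]
  ]
}}

```text
clock: 5.75
tool_pos: [0.5472, 0.2944, 0.0889]
orientation: [[-0.187, 0.982, -0.001], [0.982, 0.187, -0.0], [-0.0, -0.001, -1.0]]
contact_force: [-0.4, -0.1, -1.7]
width: 0.169
```

Run:
```python
from plan import *
stat(); snap('side','s4'); snap('top','t4'); stat()
a=cv2.imread('pics/s4.png')[120:260,180:360];cv2.imwrite('pics/z4.png',cv2.resize(a,None,fx=4,fy=4,interpolation=2))
a=cv2.imread('pics/t4.png')[180:250,180:310]
cv2.imwrite('pics/z4t.png',cv2.resize(a,None,fx=6,fy=6,interpolation=2))
```

```text
t 5.75 p [0.5472 0.2944 0.0889] psi 100.75 zax [-0.001 -0.    -1.   ] F [-0.4 -0.1 -1.7] M [ 0.06 -0.07 -0.03] w 0.169
t 5.85 p [0.548  0.295  0.0901] psi 100.77 zax [ 0.002  0.001 -1.   ] F [-0.9 -0.4 -1.3] M [-0.03 -0.14  0.01] w 0.169
```

View pics/z4.png

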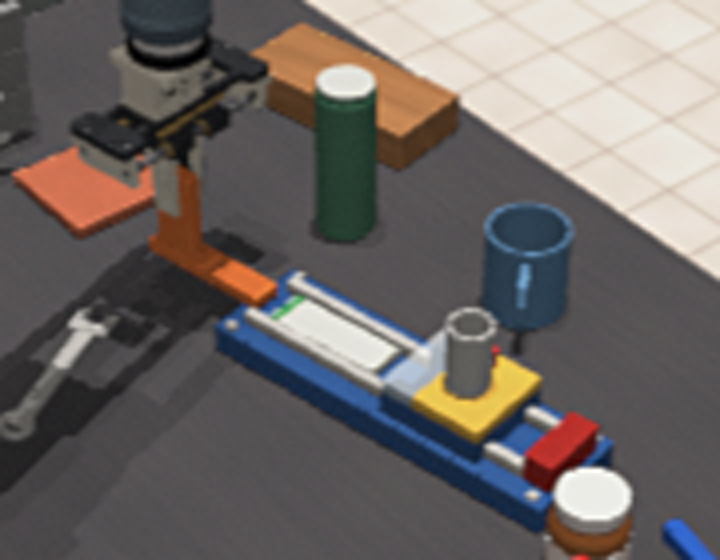

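View pics/z4t.png

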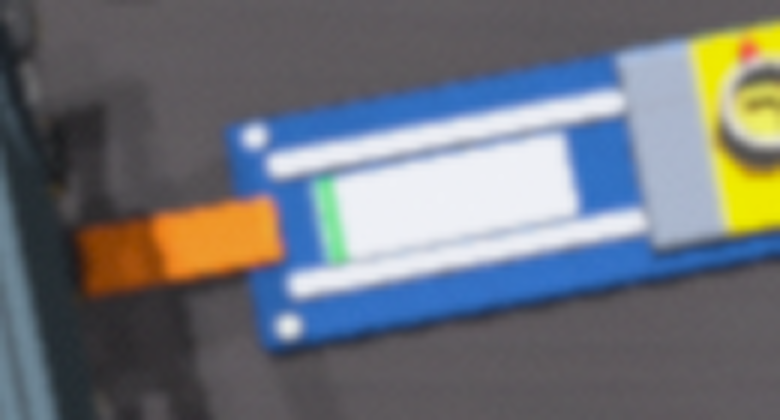

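>>> {"method": "arm_command", "body": {
  "fingers": [-1, -1, -1, -1, -1, -1, -1, -1, -1, -1],
  "dp": [
    [-0.3, 0, 0],
    [-0.4, 0, 0],
    [-0.5, 0, 0],
    [-0.5, 0, 0],
    [-0.5, 0, 0],
    [-0.5, 0, 0],
    [-0.5, 0, 0],
    [-0.5, 0, 0],
    [-0.4, 0, 0],
    [-0.3, 0, 0]
  ],
  "twist": [
    [0, 0, 0],
    [0, 0, 0],
    [0, 0, 0],
    [0, 0, 0],
    [0, 0, 0],
    [0, 0, 0],
    [0, 0, 0],
    [0, 0, 0],
    [0, 0, 0],
    [0, 0, 0]
  ]
}}

```text
clock: 6.85
tool_pos: [0.5807, 0.1202, 0.0895]
orientation: [[-0.186, 0.983, 0.001], [0.983, 0.186, -0.0], [-0.0, 0.001, -1.0]]
contact_force: [0.6, 0.9, -1.3]
width: 0.169
```

Run:
```python
from plan import *
stat(); snap('side','s5'); snap('top','t5'); stat()
a=cv2.imread('pics/s5.png')[120:260,180:360];cv2.imwrite('pics/z5.png',cv2.resize(a,None,fx=4,fy=4,interpolation=2))
a=cv2.imread('pics/t5.png')[170:240,230:360]
cv2.imwrite('pics/z5t.png',cv2.resize(a,None,fx=6,fy=6,interpolation=2))
```

```text
t 6.85 p [0.5807 0.1202 0.0895] psi 100.72 zax [ 0.001 -0.    -1.   ] F [ 0.6  0.9 -1.3] M [ 0.21 -0.04  0.03] w 0.169
t 6.95 p [0.5808 0.1201 0.0893] psi 100.68 zax [ 0.001 -0.001 -1.   ] F [-0.4 -0.1 -2.3] M [-0.01 -0.08  0.01] w 0.171
```

View pics/z5.png

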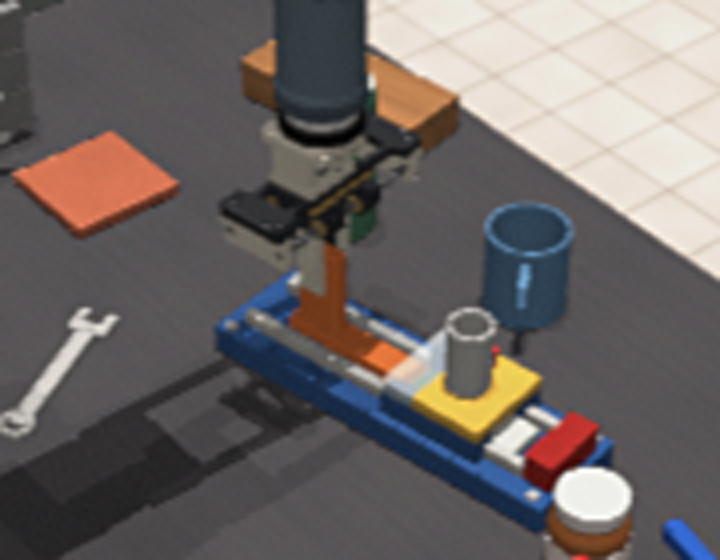

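View pics/z5t.png

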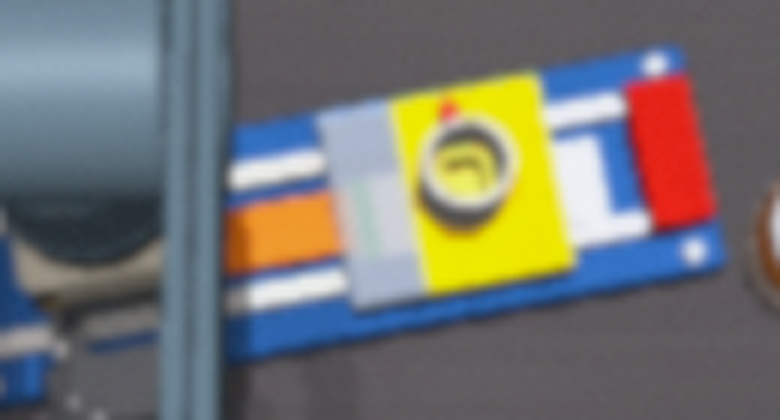

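>>> {"method": "arm_command", "body": {
  "fingers": [-1, -1, -1, -1],
  "dp": [
    [-0.12, 0, 0],
    [-0.12, 0, 0],
    [-0.1, 0, 0],
    [0, 0, 0]
  ],
  "twist": [
    [0, 0, 0],
    [0, 0, 0],
    [0, 0, 0],
    [0, 0, 0]
  ]
}}

```text
clock: 7.35
tool_pos: [0.5829, 0.1086, 0.089]
orientation: [[-0.188, 0.982, -0.0], [0.982, 0.188, -0.0], [-0.0, -0.0, -1.0]]
contact_force: [-0.8, -0.1, -0.6]
width: 0.171
```

```bash
cat > look.py <<'E'
from plan import *
import sys
n=sys.argv[1]
stat(); snap('top','t'+n); stat()
a=cv2.imread(f'pics/t{n}.png')[170:240,230:360]
cv2.imwrite(f'pics/z{n}t.png',cv2.resize(a,None,fx=6,fy=6,interpolation=2))
E
python3 look.py 6
```

```text
t 7.35 p [0.5829 0.1086 0.089 ] psi 100.81 zax [-0. -0. -1.] F [-0.8 -0.1 -0.6] M [ 0.02 -0.13  0.07] w 0.171
t 7.4 p [0.5828 0.1088 0.089 ] psi 100.81 zax [-0. -0. -1.] F [ 0.  -0.  -1.1] M [ 0.04 -0.12 -0.02] w 0.169
```

View pics/z6t.png

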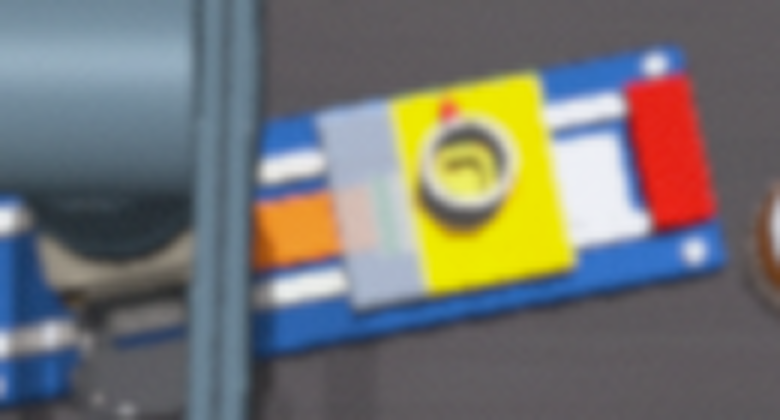

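>>> {"method": "arm_command", "body": {
  "fingers": [-1, -1, -1],
  "dp": [
    [-0.06, 0, 0],
    [-0.06, 0, 0],
    [-0.03, 0, 0]
  ],
  "twist": [
    [0, 0, 0],
    [0, 0, 0],
    [0, 0, 0]
  ]
}}

```text
clock: 7.7
tool_pos: [0.5839, 0.1028, 0.089]
orientation: [[-0.187, 0.982, -0.0], [0.982, 0.187, 0.0], [0.0, -0.0, -1.0]]
contact_force: [-0.1, 0.2, -2.0]
width: 0.171
```

>>> {"method": "arm_command", "body": {
  "fingers": [-1],
  "dp": [
    [-0.04, 0, 0]
  ],
  "twist": [
    [0, 0, 0]
  ]
}}

```text
clock: 7.8
tool_pos: [0.5842, 0.1016, 0.0891]
orientation: [[-0.187, 0.982, -0.0], [0.982, 0.187, 0.001], [0.001, -0.0, -1.0]]
contact_force: [-1.3, 6.3, 1.7]
width: 0.171
```

>>> {"method": "arm_command", "body": {
  "fingers": [-1],
  "dp": [
    [-0.04, 0, 0]
  ],
  "twist": [
    [0, 0, 0]
  ]
}}

```text
clock: 7.9
tool_pos: [0.5842, 0.1014, 0.0894]
orientation: [[-0.187, 0.982, -0.0], [0.982, 0.187, 0.003], [0.003, 0.0, -1.0]]
contact_force: [-2.8, 9.9, 2.9]
width: 0.168
```

```bash
python3 look.py 7
```

```text
t 7.9 p [0.5842 0.1014 0.0894] psi 100.76 zax [-0.     0.003 -1.   ] F [-2.8  9.9  2.9] M [ 1.9   0.34 -0.  ] w 0.168
t 7.95 p [0.5842 0.1014 0.0894] psi 100.76 zax [-0.     0.003 -1.   ] F [-1.4  7.2  1. ] M [ 1.5   0.24 -0.  ] w 0.17
```

View pics/z7t.png

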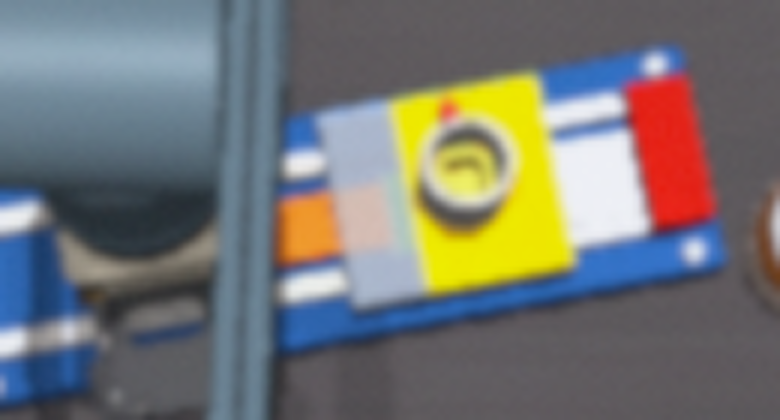

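>>> {"method": "arm_command", "body": {
  "fingers": [-1, -1, -1, -1, -1, -1, -1, -1, -1],
  "dp": [
    [0.06, 0, 0],
    [0.14, 0, 0],
    [0.3, 0, 0],
    [0.5, 0, 0],
    [0.5, 0, 0],
    [0.5, 0, -0.1],
    [0, 0, -0.6],
    [0, 0, -0.6],
    [0, 0, -0.5]
  ],
  "twist": [
    [0, 0, 0],
    [0, 0, 0],
    [0, 0, 0],
    [0, 0, 0],
    [0, 0, 0],
    [0, 0, 0],
    [0, 0, 0],
    [0, 0, 0],
    [0, 0, 0]
  ]
}}

```text
clock: 8.85
tool_pos: [0.5694, 0.1793, 0.1622]
orientation: [[-0.188, 0.982, 0.001], [0.982, 0.188, -0.0], [-0.0, 0.001, -1.0]]
contact_force: [0.8, -0.1, -2.0]
width: 0.171
```

Run:
```python
from plan import *
stat()
plan([((.421,-.013,.16),92.7,None,-1),((.421,-.013,.0585),92.7,4,-1)])
```

```text
t 8.85 p [0.5694 0.1793 0.1622] psi 100.85 zax [ 0.001 -0.    -1.   ] F [ 0.8 -0.1 -2. ] M [-0.01 -0.1  -0.04] w 0.171
{"fingers": [-1.0, -1.0, -1.0, -1.0, -1.0, -1.0, -1.0, -1.0, -1.0, -1.0, -1.0], "dp": [[-0.57, -0.65, 0.01], [-0.59, -0.64, 0.01], [-0.6, -0.63, 0.01], [-0.61, -0.61, 0.01], [-0.63, -0.6, 0.0], [-0.64, -0.59, 0.01], [-0.65, -0.57, 0.0], [0.0, 0.0, 0.64], [0.0, 0.0, 0.63], [0.0, 0.0, 0.64], [0.0, 0.0, 0.63]], "twist": [[0.0, 0.0, 0.17], [0.0, 0.0, 0.17], [0.0, 0.0, 0.17], [0.0, 0.0, 0.17], [0.0, 0.0, 0.17], [0.0, 0.0, 0.17], [0.0, 0.0, 0.17], [0.0, 0.0, 0.0], [0.0, 0.0, 0.0], [0.0, 0.0, 0.0], [0.0, 0.0, 0.0]]}
11 end [ 0.4211 -0.013   0.0585] 92.67
```

>>> {"method": "arm_command", "body": {
  "fingers": [-1, -1, -1, -1, -1, -1, -1, -1, -1, -1, -1, -1],
  "dp": [
    [-0.57, -0.65, 0],
    [-0.59, -0.64, 0],
    [-0.6, -0.63, 0],
    [-0.61, -0.61, 0],
    [-0.63, -0.6, 0],
    [-0.64, -0.59, 0],
    [-0.65, -0.57, 0],
    [0, 0, 0.7],
    [0, 0, 0.7],
    [0, 0, 0.6],
    [0, 0, 0.4],
    [0, 0, 0]
  ],
  "twist": [
    [0, 0, 0.17],
    [0, 0, 0.17],
    [0, 0, 0.17],
    [0, 0, 0.17],
    [0, 0, 0.17],
    [0, 0, 0.17],
    [0, 0, 0.17],
    [0, 0, 0],
    [0, 0, 0],
    [0, 0, 0],
    [0, 0, 0],
    [0, 0, 0]
  ]
}}

```text
clock: 10.05
tool_pos: [0.4192, -0.013, 0.0634]
orientation: [[-0.046, 0.999, -0.004], [0.999, 0.046, 0.001], [0.001, -0.004, -1.0]]
contact_force: [-0.3, 0.3, -1.0]
width: 0.174
```

>>> {"method": "arm_command", "body": {
  "fingers": [-1, -1],
  "dp": [
    [0, 0, 0.06],
    [0, 0, 0.04]
  ],
  "twist": [
    [0, 0, 0],
    [0, 0, 0]
  ]
}}

```text
clock: 10.25
tool_pos: [0.4219, -0.0139, 0.0619]
orientation: [[-0.046, 0.999, 0.002], [0.999, 0.046, -0.001], [-0.001, 0.002, -1.0]]
contact_force: [0.1, 0.0, -2.6]
width: 0.171
```

>>> {"method": "arm_command", "body": {
  "fingers": [-1, -1],
  "dp": [
    [0, 0, 0.06],
    [0, 0, 0.02]
  ],
  "twist": [
    [0, 0, 0],
    [0, 0, 0]
  ]
}}

```text
clock: 10.45
tool_pos: [0.4213, -0.0139, 0.0582]
orientation: [[-0.046, 0.999, 0.001], [0.999, 0.046, -0.0], [-0.0, 0.001, -1.0]]
contact_force: [-0.2, -0.5, -0.9]
width: 0.169
```

Run:
```python
from plan import *
stat(); snap('side','s8'); stat()
a=cv2.imread('pics/s8.png')[170:300,180:330];cv2.imwrite('pics/z8.png',cv2.resize(a,None,fx=4,fy=4,interpolation=2))
```

```text
t 10.45 p [ 0.4213 -0.0139  0.0582] psi 92.62 zax [ 0.001 -0.    -1.   ] F [-0.2 -0.5 -0.9] M [-0.01 -0.05  0.01] w 0.169
t 10.5 p [ 0.4212 -0.0139  0.0581] psi 92.62 zax [ 0.001 -0.    -1.   ] F [ 0.  -0.1 -1.1] M [-0.01 -0.15 -0.01] w 0.173
```

View pics/z8.png

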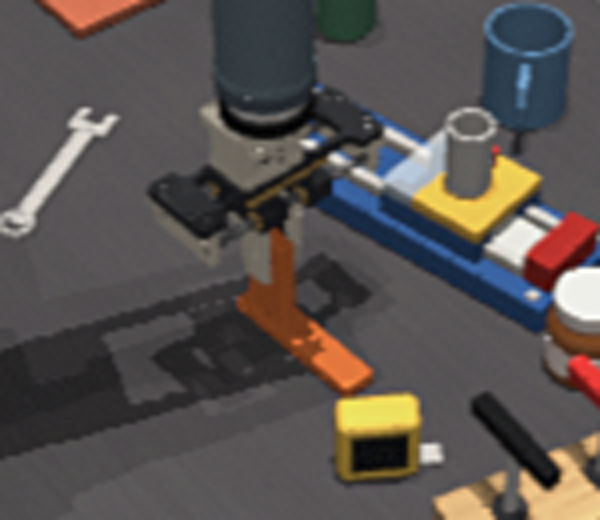

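>>> {"method": "arm_command", "body": {
  "fingers": [-1, -1, 0, 0, 0, 0, 0, 0, 0],
  "dp": [
    [0, 0, 0.04],
    [0, 0, 0],
    [0, 0, 0],
    [0, 0, 0],
    [0, 0, -0.3],
    [0, 0, -0.7],
    [0, 0, -0.9],
    [0, 0, -0.9],
    [0, 0, -0.9]
  ],
  "twist": [
    [0, 0, 0],
    [0, 0, 0],
    [0, 0, 0],
    [0, 0, 0],
    [0, 0, 0],
    [0, 0, 0],
    [0, 0, 0],
    [0, 0, 0],
    [0, 0, 0]
  ]
}}

```text
clock: 11.4
tool_pos: [0.4207, -0.0138, 0.2056]
orientation: [[-0.046, 0.999, -0.0], [0.999, 0.046, 0.0], [0.0, -0.0, -1.0]]
contact_force: [1.5, -0.7, 0.3]
width: 0.497
```

Run:
```python
from plan import *
stat(); snap('side','s9'); 
a=cv2.imread('pics/s9.png')[170:300,180:330];cv2.imwrite('pics/z9.png',cv2.resize(a,None,fx=4,fy=4,interpolation=2))
for c in ['wrist']: print(proj(c,(.6108,-.0398,.094)))
```

```text
t 11.4 p [ 0.4207 -0.0138  0.2056] psi 92.61 zax [-0.  0. -1.] F [ 1.5 -0.7  0.3] M [-0.02 -0.15 -0.04] w 0.497
[499.04861141 245.29913645]
```

View pics/z9.png

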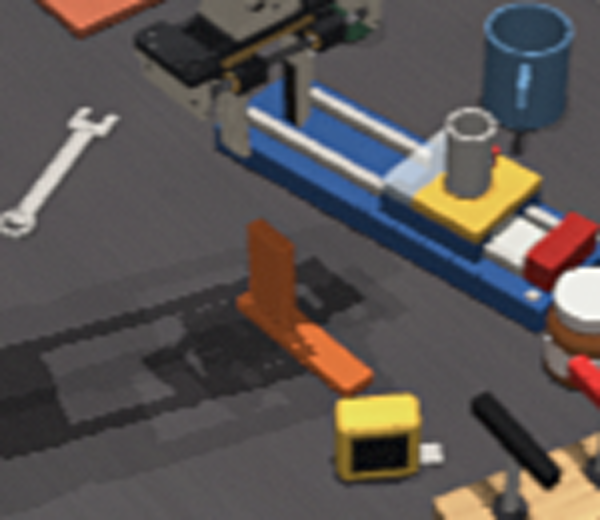

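Run:
```python
from plan import *
s=telemetry.read_state();p=viewer.camera_params('wrist');T=p['extrinsics'];R=T[:3,:3]
c=-R.T@T[:3,3];Rt=s['orientation']
off=Rt.T@(c-s['tool_pos']);print('cam in tool',off.round(4), 'axes',(Rt.T@R.T).round(3).tolist())
Rd=down(92.6);tgt=np.array([.6108,-.0398,.25+0])
pos=tgt-Rd@off; pos[2]=.25;print(pos)
plan([(pos,92.6,None,0)])
```

```text
cam in tool [ 0.0803 -0.0003 -0.1653] axes [[0.001, -0.958, -0.286], [1.0, 0.001, 0.0], [-0.0, -0.286, 0.958]]
[ 0.61477077 -0.11995494  0.25      ]
{"fingers": [0.0, 0.0, 0.0, 0.0, 0.0, 0.0], "dp": [[-0.48, 0.78, -0.15], [-0.47, 0.77, -0.15], [-0.47, 0.78, -0.16], [-0.48, 0.77, -0.16], [-0.47, 0.78, -0.16], [-0.48, 0.77, -0.15]], "twist": [[0.01, 0.0, 0.0], [0.01, 0.01, 0.0], [0.01, 0.0, 0.0], [0.01, 0.01, 0.0], [0.02, 0.0, 0.0], [0.01, 0.01, 0.0]]}
6 end [ 0.6147 -0.12    0.2498] 92.62
```

>>> {"method": "arm_command", "body": {
  "fingers": [0, 0, 0, 0, 0, 0, 0, 0],
  "dp": [
    [-0.48, 0.78, 0],
    [-0.47, 0.77, 0],
    [-0.47, 0.78, 0.1],
    [-0.48, 0.77, 0.2],
    [-0.47, 0.78, 0.2],
    [-0.48, 0.77, 0.2],
    [0, 0, 0],
    [0, 0, 0]
  ],
  "twist": [
    [0, 0, 0],
    [0, 0, 0],
    [0, 0, 0],
    [0, 0, 0],
    [0, 0, 0],
    [0, 0, 0],
    [0, 0, 0],
    [0, 0, 0]
  ]
}}

```text
clock: 12.25
tool_pos: [0.6116, -0.1194, 0.1747]
orientation: [[-0.045, 0.999, -0.003], [0.999, 0.045, 0.001], [0.001, -0.002, -1.0]]
contact_force: [-0.5, 0.6, 0.5]
width: 0.5
```

Run:
```python
from plan import *
stat(); p0=viewer.camera_params('wrist')['extrinsics']; im=snap('wrist','w10'); p1=viewer.camera_params('wrist')['extrinsics'];stat()
np.save('w10T.npy',p0); print(np.abs(p0-p1).max())
for P in [(.6108,-.0398,.132),(.6108,-.0398,.094)]: 
  u=proj('wrist',P);print(u)
x,y=int(u[0]),int(u[1])
a=im[max(0,y-60):y+60,x-60:x+60,::-1];print(max(0,y-60),x-60);cv2.imwrite('pics/z10.png',cv2.resize(a,None,fx=5,fy=5,interpolation=2))
for t,z in [('tube_rim',.132),('screw_mouth',.094),('stop_face',.035)]:
  for d in nets.mark_of('wrist',t)[:2]: print(t,d['conf'],px(d['centre']),atz('wrist',px(d['centre']),z))
```

```text
t 12.25 p [ 0.6116 -0.1194  0.1747] psi 92.58 zax [-0.003  0.001 -1.   ] F [-0.5  0.6  0.5] M [-0.05 -0.08  0.04] w 0.5
t 12.3 p [ 0.6112 -0.1189  0.1755] psi 92.61 zax [-0.002  0.001 -1.   ] F [-0.2  0.3 -0. ] M [ 0.   -0.12 -0.03] w 0.499
0.0008706326495521201
[289.47078152 108.93887681]
[288.60089138 108.64450429]
48 228
tube_rim 0.76 (293.21599999999995, 105.58800000000001) [ 0.61275423 -0.03768565  0.132     ]
screw_mouth 0.86 (291.47999999999996, 108.402) [ 0.61279449 -0.03930249  0.094     ]
stop_face 0.71 (304.696, 205.296) [ 0.6305519  -0.12196505  0.035     ]
```

View pics/w10.png

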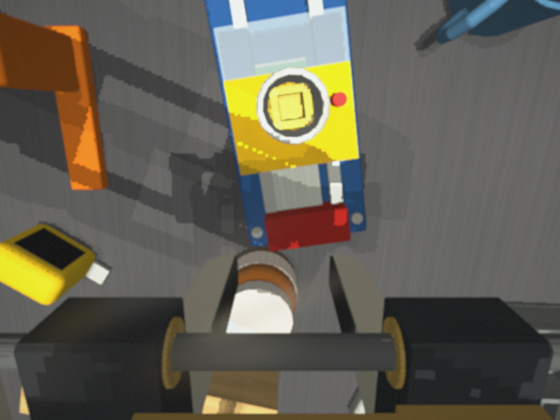

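View pics/z10.png

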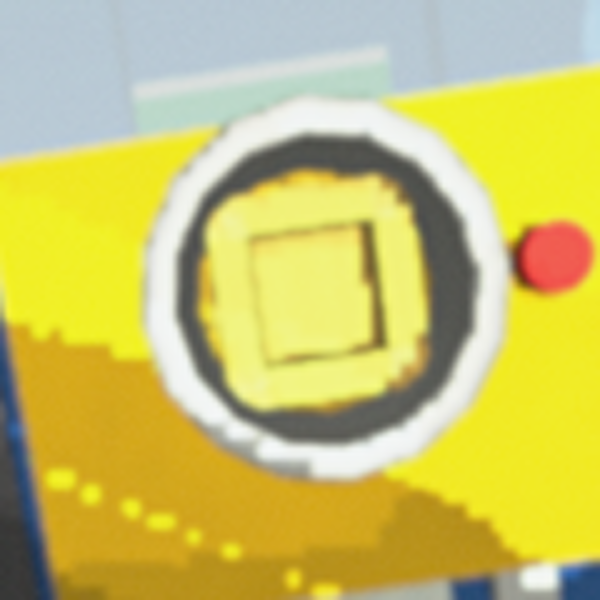

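Run:
```python
from fit import *
C=lambda p:(228+p[0]/5,48+p[1]/5)
T=np.load('w10T.npy');K=viewer.camera_params('wrist')['camera_matrix']
def at(u,z):
    d=np.linalg.inv(K)@[u[0],u[1],1];R=T[:3,:3];c=-R.T@T[:3,3];d=R.T@d;return c+d*(z-c[2])/d[2]
print('rim',at(C((327.5,289)),.132))
q=np.array([at(C(p),.094) for p in[(249,240),(371,222),(386,348),(268,366)]]);print(q,q.mean(0))
for i in range(4):
    d=q[(i+1)%4]-q[i];print(np.linalg.norm(d),np.degrees(np.arctan2(d[1],d[0]))%90)
m=np.array([.6108,-.0398])
print('pin',at(C((555,257)),.081))
# bar front vs stop face
a=cv2.imread('pics/w10.png')[140:260,230:370];cv2.imwrite('pics/z10b.png',cv2.resize(a,None,fx=5,fy=5,interpolation=2))
```

```text
rim [ 0.61331013 -0.03845553  0.132     ]
[[ 0.60363725 -0.0326011   0.094     ]
 [ 0.61949697 -0.02963311  0.094     ]
 [ 0.62246735 -0.04545228  0.094     ]
 [ 0.60684233 -0.04850005  0.094     ]] [ 0.61311097 -0.03904663  0.094     ]
0.016135044099016147 10.599718531201718
0.01609562135669969 10.63463962958393
0.015919484807399985 11.037357141634828
0.0162187863003375 11.397542726749492
pin [ 0.64583516 -0.03253951  0.081     ]
```

View pics/z10b.png

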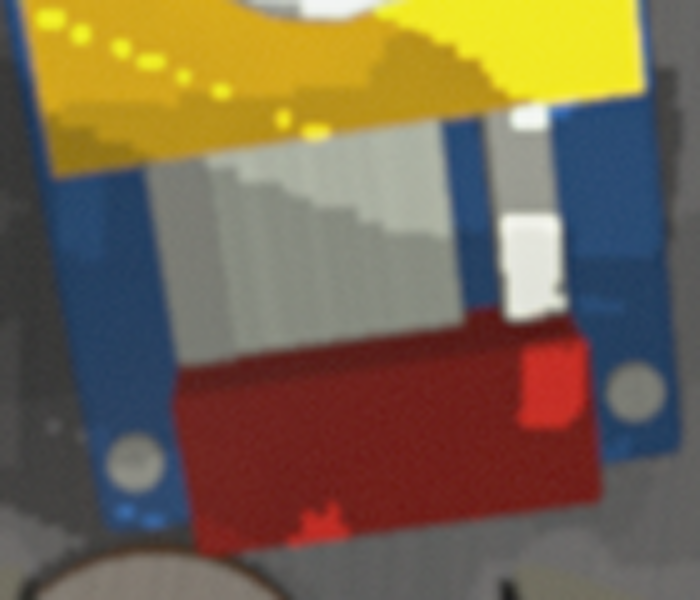

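The wrist view shows the socket's centre at about (0.613, −0.039), with its sides at about 10.9°, and the bar touching the stop. I'm moving to the red key.

Run:
```python
from plan import *
stat()
plan([((.484,-.338,.205),84.73,None,-.2)])
```

```text
t 12.45 p [ 0.6113 -0.1186  0.1769] psi 92.64 zax [ 0. -0. -1.] F [-0.5  0.6  0.3] M [-0.06 -0.06  0.06] w 0.498
{"fingers": [-0.2, -0.2, -0.2, -0.2, -0.2, -0.2, -0.2], "dp": [[-0.76, -0.49, -0.1], [-0.77, -0.48, -0.1], [-0.78, -0.46, -0.1], [-0.79, -0.44, -0.1], [-0.8, -0.43, -0.1], [-0.81, -0.41, -0.1], [-0.81, -0.4, -0.1]], "twist": [[0.0, 0.0, 0.16], [0.0, 0.0, 0.17], [0.0, 0.0, 0.16], [0.0, 0.0, 0.17], [0.0, 0.0, 0.16], [0.0, 0.0, 0.17], [0.0, 0.0, 0.16]]}
7 end [ 0.4839 -0.3379  0.2049] 84.74
```

>>> {"method": "arm_command", "body": {
  "fingers": [-0.2, -0.2, -0.2, -0.2, -0.2, -0.2, -0.2, -0.2, -0.2],
  "dp": [
    [-0.76, -0.49, -0.2],
    [-0.77, -0.48, -0.2],
    [-0.78, -0.46, -0.2],
    [-0.79, -0.44, -0.1],
    [-0.8, -0.43, 0],
    [-0.81, -0.41, 0],
    [-0.81, -0.4, 0],
    [0, 0, 0],
    [0, 0, 0]
  ],
  "twist": [
    [0, 0, 0.16],
    [0, 0, 0.17],
    [0, 0, 0.16],
    [0, 0, 0.17],
    [0, 0, 0.16],
    [0, 0, 0.17],
    [0, 0, 0.16],
    [0, 0, 0],
    [0, 0, 0]
  ]
}}

```text
clock: 13.35
tool_pos: [0.484, -0.3385, 0.205]
orientation: [[0.094, 0.996, 0.001], [0.996, -0.094, -0.0], [-0.0, 0.001, -1.0]]
contact_force: [-0.4, 1.3, 1.3]
width: 0.4
```

Run:
```python
from plan import *
stat(); T=viewer.camera_params('wrist')['extrinsics'];snap('wrist','w11');stat()
np.save('w11T.npy',T)
```

```text
t 13.35 p [ 0.484  -0.3385  0.205 ] psi 84.62 zax [ 0.001 -0.    -1.   ] F [-0.4  1.3  1.3] M [-0.04 -0.07 -0.06] w 0.4
t 13.4 p [ 0.4844 -0.3378  0.2049] psi 84.7 zax [ 0.001 -0.    -1.   ] F [ 0.   0.6 -0.1] M [-0.03 -0.07  0.02] w 0.402
```

View pics/w11.png

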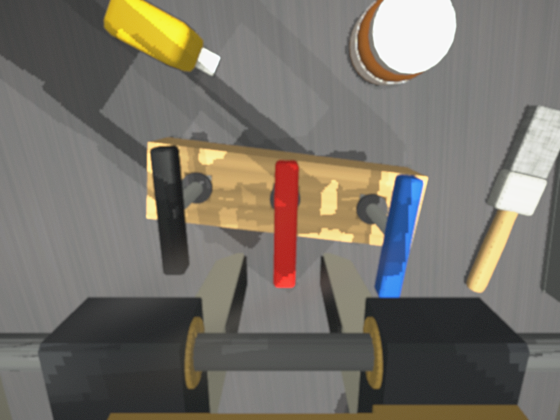

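Run:
```python
from plan import *
im=cv2.imread('pics/w11.png')
a=im[150:300,230:340];cv2.imwrite('pics/z11.png',cv2.resize(a,None,fx=4,fy=4,interpolation=2))
hsv=cv2.cvtColor(im,cv2.COLOR_BGR2HSV)
m=((hsv[...,0]<6)|(hsv[...,0]>174))&(hsv[...,1]>190)&(hsv[...,2]>60)
n,l,s,c=cv2.connectedComponentsWithStats(m.astype(np.uint8));i=1+np.argmax(s[1:,4]);print(s[i])
ys,xs=np.where(l==i);rect=cv2.minAreaRect(np.stack([xs,ys],1).astype(np.float32));print(rect)
T=np.load('w11T.npy');K=viewer.camera_params('wrist')['camera_matrix']
def at(u,z):
    d=np.linalg.inv(K)@[u[0],u[1],1];R=T[:3,:3];c=-R.T@T[:3,3];d=R.T@d;return c+d*(z-c[2])/d[2]
for y in (165,200,240,275):
    r=np.where(l[y]==i)[0];print(y,r.min(),r.max(),at(((r.min()+r.max()+1)/2,y),.143))
print(at((287,161),.143),at((285,288),.143),at((285,285),.143))
```

```text
[ 274  161   24  125 2568]
((284.9281311035156, 223.01412963867188), (21.82330894470215, 124.49280548095703), 1.888188362121582)
165 276 296 [ 0.48992858 -0.29443383  0.143     ]
200 275 296 [ 0.48751198 -0.31742306  0.143     ]
240 275 294 [ 0.48428239 -0.34535567  0.143     ]
275 275 294 [ 0.48188089 -0.3714713   0.143     ]
[ 0.49047729 -0.29191493  0.143     ] [ 0.48095069 -0.38158697  0.143     ] [ 0.48116727 -0.37923181  0.143     ]
```

View pics/z11.png

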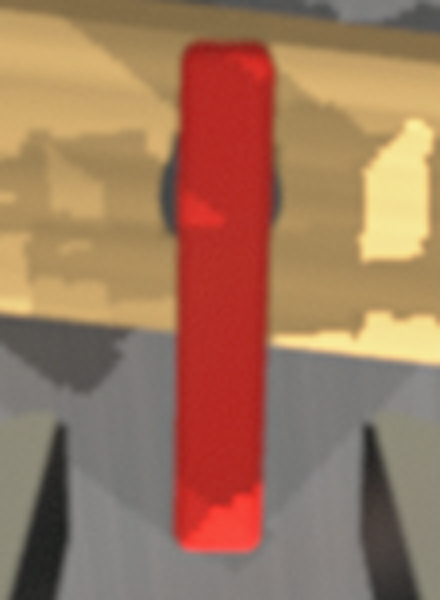

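>>> {"method": "arm_command", "body": {
  "fingers": [-0.2, -0.2, -0.2, -0.2, -0.2, -1, -1, -1, -1],
  "dp": [
    [0.02, 0.04, 0.6],
    [0, 0, 0.7],
    [0, 0, 0.6],
    [0, 0, 0.35],
    [0, 0, 0],
    [0, 0, 0],
    [0, 0, 0],
    [0, 0, 0],
    [0, 0, 0]
  ],
  "twist": [
    [0, 0, 0.07],
    [0, 0, 0],
    [0, 0, 0],
    [0, 0, 0],
    [0, 0, 0],
    [0, 0, 0],
    [0, 0, 0],
    [0, 0, 0],
    [0, 0, 0]
  ],
  "newtons": 50
}}

```text
clock: 14.3
tool_pos: [0.4868, -0.3382, 0.1154]
orientation: [[0.101, 0.995, 0.002], [0.995, -0.101, -0.001], [-0.001, 0.002, -1.0]]
contact_force: [0.7, 0.7, 3.0]
width: 0.166
```

Run:
```python
from plan import *
stat(); T=viewer.camera_params('wrist')['extrinsics'];snap('wrist','w12');stat()
```

```text
t 14.3 p [ 0.4868 -0.3382  0.1154] psi 84.23 zax [ 0.002 -0.001 -1.   ] F [0.7 0.7 3. ] M [ 0.01 -0.19 -0.03] w 0.166
t 14.35 p [ 0.4868 -0.3382  0.1154] psi 84.22 zax [ 0.002 -0.001 -1.   ] F [0.9 1.  3.4] M [ 0.15 -0.18  0.06] w 0.167
```

View pics/w12.png

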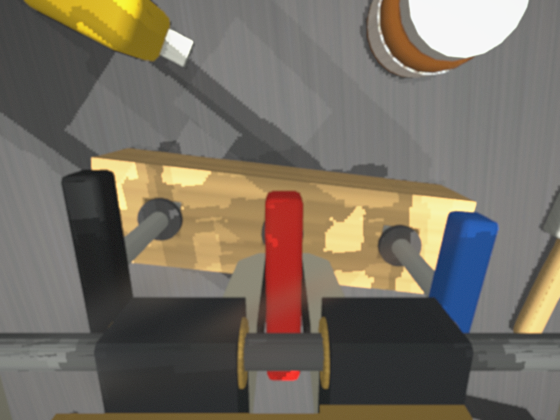

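>>> {"method": "arm_command", "body": {
  "fingers": [-1, -1, -1, -1, -1, -1, -1, -1],
  "dp": [
    [0, 0, -0.3],
    [0, 0, -0.5],
    [0, 0, -0.6],
    [0, 0, -0.7],
    [0, 0, -0.7],
    [0, 0, -0.7],
    [0, 0, -0.6],
    [0, 0, 0]
  ],
  "twist": [
    [0, 0, 0],
    [0, 0, 0],
    [0, 0, 0],
    [0, 0, 0],
    [0, 0, 0],
    [0, 0, 0],
    [0, 0, 0],
    [0, 0, 0]
  ]
}}

```text
clock: 15.15
tool_pos: [0.4872, -0.3391, 0.2827]
orientation: [[0.101, 0.995, 0.005], [0.995, -0.101, -0.005], [-0.005, 0.006, -1.0]]
contact_force: [0.4, -1.0, -1.5]
width: 0.17
```

Run:
```python
from plan import *
stat(); T=viewer.camera_params('wrist')['extrinsics'];snap('wrist','w13');snap('side','s13');stat()
plan([((.613,-.0395,.285),100.9,None,-1)])
```

```text
t 15.15 p [ 0.4872 -0.3391  0.2827] psi 84.21 zax [ 0.005 -0.005 -1.   ] F [ 0.4 -1.  -1.5] M [-0.01 -0.08  0.02] w 0.17
t 15.25 p [ 0.4859 -0.3378  0.2781] psi 84.21 zax [ 0. -0. -1.] F [ 0.6 -0.3 -2.5] M [-0.02 -0.02  0.04] w 0.17
{"fingers": [-1.0, -1.0, -1.0, -1.0, -1.0, -1.0, -1.0, -1.0, -1.0], "dp": [[0.86, 0.27, -0.02], [0.85, 0.3, -0.02], [0.84, 0.32, -0.02], [0.83, 0.35, -0.02], [0.82, 0.38, -0.02], [0.81, 0.4, -0.02], [0.79, 0.43, -0.02], [0.78, 0.45, -0.02], [0.76, 0.48, -0.01]], "twist": [[0.0, 0.0, -0.27], [0.0, 0.0, -0.27], [0.0, 0.0, -0.27], [0.0, 0.0, -0.27], [0.0, 0.0, -0.27], [0.0, 0.0, -0.27], [0.0, 0.0, -0.27], [0.0, 0.0, -0.27], [0.0, 0.0, -0.27]]}
9 end [ 0.6131 -0.0395  0.2849] 100.92
```

View pics/w13.png

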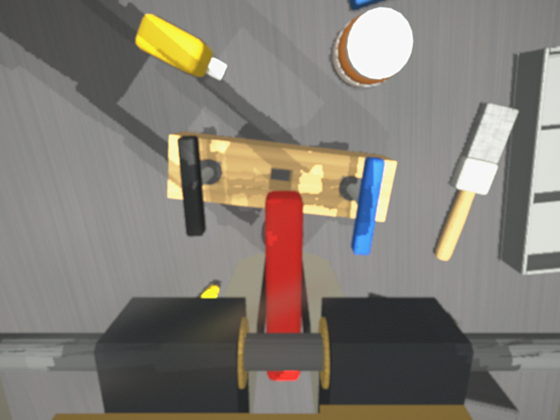

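View pics/s13.png

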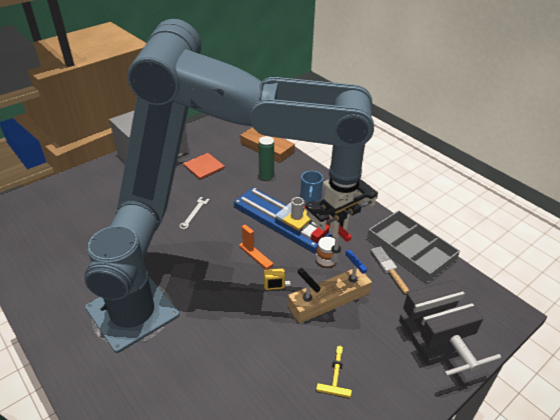

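Run:
```python
from plan import *
K=viewer.camera_params('wrist')['camera_matrix']
s=telemetry.read_state();p=viewer.camera_params('wrist');T=p['extrinsics'];R=T[:3,:3]
c=-R.T@T[:3,3];Rt=s['orientation'];off=Rt.T@(c-s['tool_pos']);A=Rt.T@R.T
for v in (193,379):
  for u in (284,):
    for z in (-.028,-.010):
      d=A@np.linalg.inv(K)@[u,v,1];q=off+d*(z-off[2])/d[2];print(v,z,q.round(4))
```

```text
193 -0.028 [ 0.0475 -0.     -0.028 ]
193 -0.01 [ 0.0432  0.     -0.01  ]
379 -0.028 [-0.0416  0.0001 -0.028 ]
379 -0.01 [-0.0576  0.0002 -0.01  ]
```

>>> {"method": "arm_command", "body": {
  "fingers": [-1, -1, -1, -1, -1, -1, -1, -1, -1, -1, -1],
  "dp": [
    [0.86, 0.27, -0.1],
    [0.85, 0.3, -0.05],
    [0.84, 0.32, 0],
    [0.83, 0.35, 0],
    [0.82, 0.38, 0],
    [0.81, 0.4, 0],
    [0.79, 0.43, 0],
    [0.78, 0.45, 0],
    [0.76, 0.48, 0],
    [0, 0, 0],
    [0, 0, 0]
  ],
  "twist": [
    [0, 0, -0.27],
    [0, 0, -0.27],
    [0, 0, -0.27],
    [0, 0, -0.27],
    [0, 0, -0.27],
    [0, 0, -0.27],
    [0, 0, -0.27],
    [0, 0, -0.27],
    [0, 0, -0.27],
    [0, 0, 0],
    [0, 0, 0]
  ]
}}

```text
clock: 16.35
tool_pos: [0.6125, -0.0386, 0.282]
orientation: [[-0.191, 0.982, -0.004], [0.982, 0.191, 0.0], [0.001, -0.004, -1.0]]
contact_force: [-1.5, 0.1, -2.4]
width: 0.168
```

Run:
```python
from plan import *
stat(); snap('wrist','w14');snap('side','s14');snap('top','t14');stat()
a=cv2.imread('pics/s14.png')[150:270,240:350];cv2.imwrite('pics/z14s.png',cv2.resize(a,None,fx=5,fy=5,interpolation=2))
a=cv2.imread('pics/t14.png')[150:250,240:370];cv2.imwrite('pics/z14t.png',cv2.resize(a,None,fx=5,fy=5,interpolation=2))
```

```text
t 16.35 p [ 0.6125 -0.0386  0.282 ] psi 101.03 zax [-0.004  0.    -1.   ] F [-1.5  0.1 -2.4] M [-0.07 -0.05  0.02] w 0.168
t 16.5 p [ 0.6126 -0.0405  0.2833] psi 100.85 zax [-0.002  0.    -1.   ] F [ 0.2  0.1 -2. ] M [-0.08 -0.13 -0.05] w 0.164
```

View pics/w14.png

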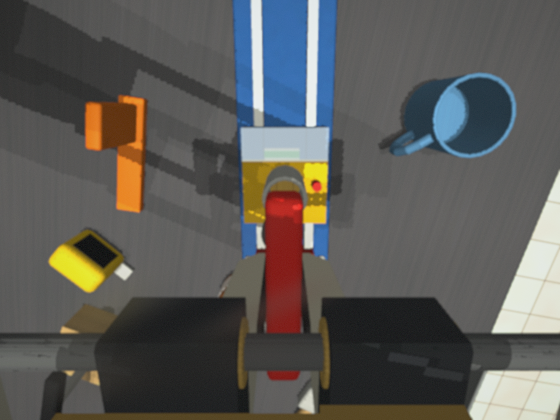

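View pics/z14s.png

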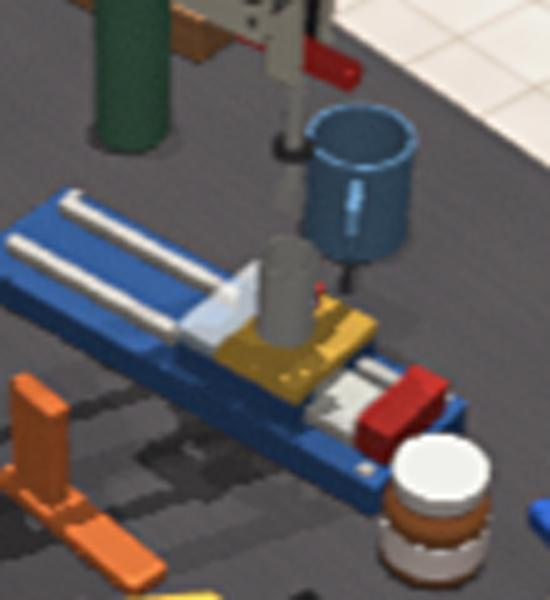

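View pics/z14t.png

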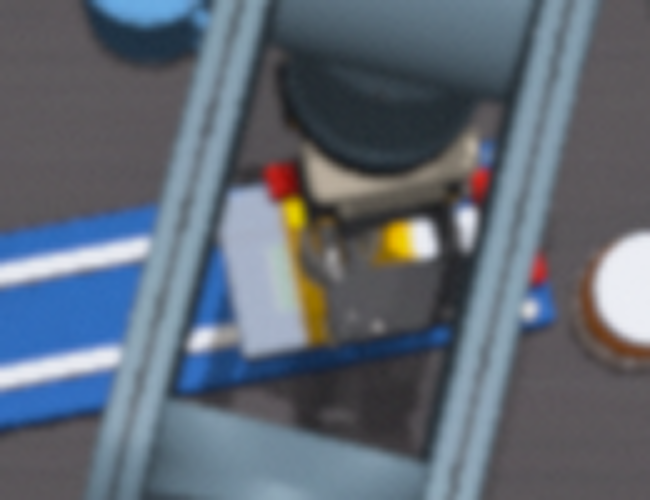

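Run:
```python
from plan import *
a=cv2.imread('pics/s14.png')[150:225,275:325];cv2.imwrite('pics/z14s.png',cv2.resize(a,None,fx=8,fy=8,interpolation=2))
a=cv2.imread('pics/w14.png')[120:260,220:350];cv2.imwrite('pics/z14w.png',cv2.resize(a,None,fx=4,fy=4,interpolation=2))
s=telemetry.read_state();R=s['orientation'];
tip=s['tool_pos']+R@[.003,0,.112]
print('pred tip px side',(proj('side',tip)-[275,150])*8,'collar',(proj('side',s['tool_pos']+R@[.003,0,.06])-[275,150])*8)
for P in [(.613,-.039,.132),(.6108,-.0398,.132)]: print('rim side',(proj('side',P)-[275,150])*8,'wrist',(proj('wrist',P)-[220,120])*4)
print(s['tool_pos'])
```

```text
pred tip px side [177.05128208 337.10146193] collar [182.21290901 237.77983479]
rim side [177.84371313 410.05960006] wrist [257.48311417 307.1452961 ]
rim side [175.17060394 413.14648004] wrist [247.37258972 308.71129897]
[ 0.61262    -0.0404531   0.28325992]
```

View pics/z14s.png

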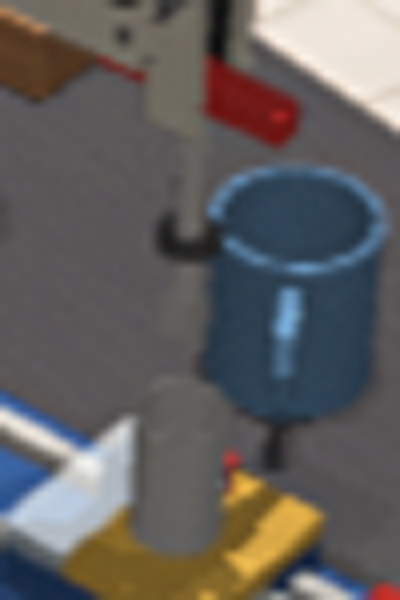

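View pics/z14w.png

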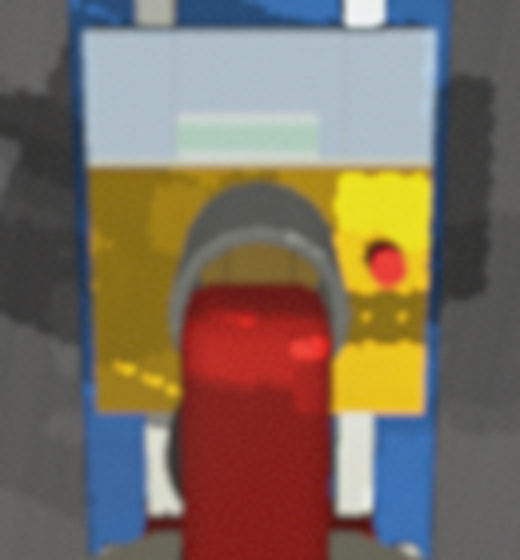

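>>> {"method": "arm_command", "body": {
  "fingers": [-1, -1, -1, -1, -1, -1],
  "dp": [
    [-0.04, 0.02, 0.3],
    [0, 0, 0.4],
    [0, 0, 0.4],
    [0, 0, 0.4],
    [0, 0, 0.2],
    [0, 0, 0]
  ],
  "twist": [
    [0, 0, 0],
    [0, 0, 0],
    [0, 0, 0],
    [0, 0, 0],
    [0, 0, 0],
    [0, 0, 0]
  ]
}}

```text
clock: 17.1
tool_pos: [0.6133, -0.0414, 0.2144]
orientation: [[-0.189, 0.982, -0.003], [0.982, 0.189, 0.001], [0.001, -0.003, -1.0]]
contact_force: [0.9, -0.2, -0.3]
width: 0.168
```

Run:
```python
from plan import *
stat(); snap('side','s15');snap('wrist','w15');stat()
a=cv2.imread('pics/s15.png')[150:225,275:325];cv2.imwrite('pics/z15s.png',cv2.resize(a,None,fx=8,fy=8,interpolation=2))
a=cv2.imread('pics/w15.png')[100:260,200:370];cv2.imwrite('pics/z15w.png',cv2.resize(a,None,fx=4,fy=4,interpolation=2))
```

```text
t 17.1 p [ 0.6133 -0.0414  0.2144] psi 100.87 zax [-0.003  0.001 -1.   ] F [ 0.9 -0.2 -0.3] M [ 0.03 -0.09  0.01] w 0.168
t 17.2 p [ 0.6145 -0.0414  0.2165] psi 100.89 zax [ 0. -0. -1.] F [ 0.2 -0.  -2. ] M [-0.02 -0.07  0.03] w 0.167
```

View pics/z15s.png

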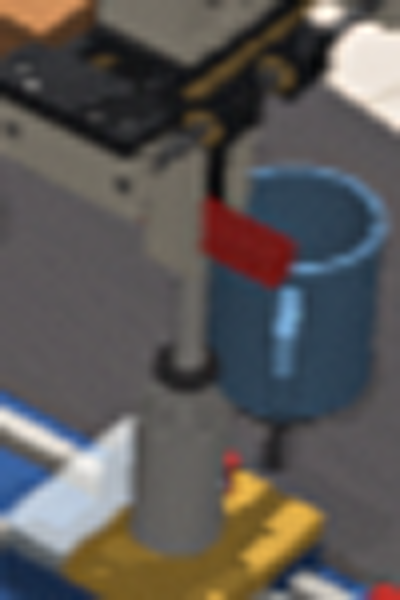

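View pics/z15w.png

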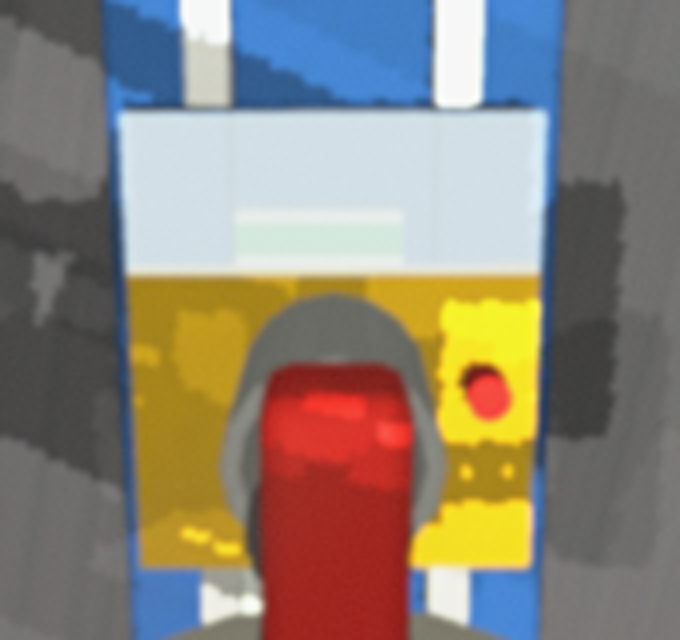

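>>> {"method": "arm_command", "body": {
  "fingers": [-1, -1, -1, -1],
  "dp": [
    [0, -0.02, 0.1],
    [0, 0, 0.12],
    [0, 0, 0.12],
    [0, 0, 0.1]
  ],
  "twist": [
    [0, 0, 0],
    [0, 0, 0],
    [0, 0, 0],
    [0, 0, 0]
  ]
}}

```text
clock: 17.6
tool_pos: [0.6137, -0.0409, 0.1986]
orientation: [[-0.19, 0.982, 0.001], [0.982, 0.19, 0.0], [0.0, 0.001, -1.0]]
contact_force: [0.7, 0.7, -2.0]
width: 0.17
```

>>> {"method": "arm_command", "body": {
  "fingers": [-1, -1, -1],
  "dp": [
    [0, 0, 0.12],
    [0, 0, 0.1],
    [0, 0, 0]
  ],
  "twist": [
    [0, 0, 0],
    [0, 0, 0],
    [0, 0, 0]
  ]
}}

```text
clock: 17.9
tool_pos: [0.6133, -0.0408, 0.1889]
orientation: [[-0.19, 0.982, -0.001], [0.982, 0.19, 0.001], [0.001, -0.001, -1.0]]
contact_force: [0.7, 1.5, -1.7]
width: 0.168
```

>>> {"method": "arm_command", "body": {
  "fingers": [-1, -1, -1],
  "dp": [
    [0, 0, 0.08],
    [0, 0, 0.05],
    [0, 0, 0]
  ],
  "twist": [
    [0, 0, 0],
    [0, 0, 0],
    [0, 0, 0]
  ]
}}

```text
clock: 18.2
tool_pos: [0.6134, -0.0409, 0.1842]
orientation: [[-0.19, 0.982, -0.001], [0.982, 0.19, 0.0], [0.0, -0.001, -1.0]]
contact_force: [0.8, 1.4, -2.2]
width: 0.171
```

>>> {"method": "arm_command", "body": {
  "fingers": [-1, -1],
  "dp": [
    [0, 0, 0.05],
    [0, 0, 0]
  ],
  "twist": [
    [0, 0, 0],
    [0, 0, 0]
  ]
}}

```text
clock: 18.4
tool_pos: [0.6135, -0.0409, 0.1824]
orientation: [[-0.19, 0.982, -0.0], [0.982, 0.19, 0.0], [0.0, -0.0, -1.0]]
contact_force: [-0.6, 2.4, -2.5]
width: 0.165
```

>>> {"method": "arm_command", "body": {
  "fingers": [-1, -1],
  "dp": [
    [0, 0, 0.03],
    [0, 0, 0]
  ],
  "twist": [
    [0, 0, 0],
    [0, 0, 0]
  ]
}}

```text
clock: 18.6
tool_pos: [0.6138, -0.0411, 0.1822]
orientation: [[-0.19, 0.982, 0.001], [0.982, 0.19, -0.0], [-0.0, 0.001, -1.0]]
contact_force: [-1.1, 1.8, 2.6]
width: 0.165
```

Run:
```python
from plan import *
stat()
s=telemetry.read_state();R=s['orientation'];ax=s['tool_pos']+R@[.003,0,0]+R@[.0008,0,0]*1
psi0=100.9;w=[]
for k in range(1,25):
    psi=psi0-np.degrees(.06*k);Rd=down(psi);w.append(((ax-Rd@[.003,0,0])*[1,1,0]+[0,0,.1825],psi,1,-1))
plan(w)
```

```text
t 18.6 p [ 0.6138 -0.0411  0.1822] psi 100.94 zax [ 0.001 -0.    -1.   ] F [-1.1  1.8  2.6] M [0.49 0.15 0.02] w 0.165
{"fingers": [-1.0, -1.0, -1.0, -1.0, -1.0, -1.0, -1.0, -1.0, -1.0, -1.0, -1.0, -1.0], "dp": [[0.02, 0.0, -0.01], [0.0, -0.01, 0.0], [0.0, 0.0, 0.0], [0.0, -0.01, 0.0], [0.0, 0.0, 0.0], [0.0, -0.01, 0.0], [0.0, 0.0, 0.0], [0.0, -0.01, 0.0], [0.0, 0.0, 0.0], [0.0, -0.01, 0.0], [0.0, 0.0, 0.0], [0.0, 0.0, 0.0]], "twist": [[0.01, 0.0, 0.51], [0.0, 0.0, 0.5], [0.0, 0.0, 0.5], [0.0, 0.0, 0.5], [0.0, 0.0, 0.5], [0.0, 0.0, 0.5], [0.0, 0.0, 0.5], [0.0, 0.0, 0.5], [0.0, 0.0, 0.5], [0.0, 0.0, 0.5], [0.0, 0.0, 0.5], [0.0, 0.0, 0.5]]}
{"fingers": [-1.0, -1.0, -1.0, -1.0, -1.0, -1.0, -1.0, -1.0, -1.0, -1.0, -1.0, -1.0], "dp": [[0.0, -0.01, 0.0], [0.0, 0.0, 0.0], [0.0, -0.01, 0.0], [0.0, 0.0, 0.0], [0.0, -0.01, 0.0], [0.0, 0.0, 0.0], [0.0, -0.01, 0.0], [0.0, 0.0, 0.0], [0.0, -0.01, 0.0], [0.0, 0.0, 0.0], [0.0, -0.01, 0.0], [0.0, 0.0, 0.0]], "twist": [[0.0, 0.0, 0.5], [0.0, 0.0, 0.5], [0.0, 0.0, 0.5], [0.0, 0.0, 0.5], [0.0, 0.0, 0.5], [0.0, 0.0, 0.5], [0.0, 0.0, 0.5], [0.0, 0.0, 0.5], [0.0, 0.0, 0.5], [0.0, 0.0, 0.5], [0.0, 0.0, 0.5], [0.0, 0.0, 0.5]]}
24 end [ 0.6101 -0.0383  0.1826] 18.36
```

>>> {"method": "arm_command", "body": {
  "fingers": [-1, -1, -1, -1, -1, -1, -1, -1, -1],
  "dp": [
    [0.02, 0, -0.02],
    [0, -0.005, 0],
    [0, -0.005, 0],
    [0, -0.005, 0],
    [0, -0.005, 0],
    [0, -0.005, 0],
    [0, -0.005, 0],
    [0, -0.005, 0],
    [0, -0.005, 0]
  ],
  "twist": [
    [0, 0, 0],
    [0, 0, 0.5],
    [0, 0, 0.5],
    [0, 0, 0.5],
    [0, 0, 0.5],
    [0, 0, 0.5],
    [0, 0, 0.5],
    [0, 0, 0.5],
    [0, 0, 0.5]
  ],
  "newtons": 60
}}

```text
clock: 19.5
tool_pos: [0.6133, -0.0401, 0.1824]
orientation: [[0.287, 0.958, 0.003], [0.958, -0.287, -0.0], [0.001, 0.003, -1.0]]
contact_force: [3.4, 1.4, -2.2]
width: 0.163
```

Run:
```python
from plan import *
stat(); snap('wrist','w16');snap('side','s16');stat()
```

```text
t 19.5 p [ 0.6133 -0.0401  0.1824] psi 73.31 zax [ 0.003 -0.    -1.   ] F [ 3.4  1.4 -2.2] M [ 0.47 -0.95  0.17] w 0.163
t 19.6 p [ 0.6132 -0.0402  0.1824] psi 73.41 zax [ 0.003 -0.    -1.   ] F [ 5.1  1.4 -1.7] M [ 0.52 -1.1   0.13] w 0.167
```

View pics/w16.png

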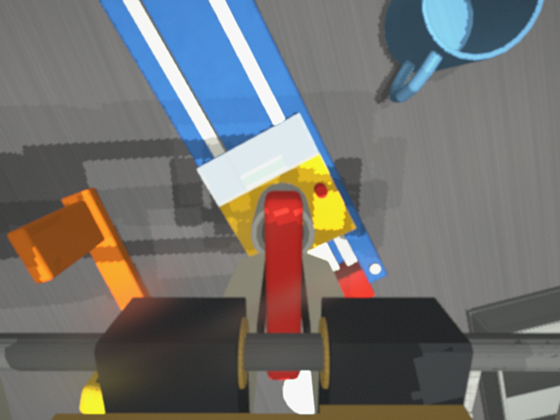

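>>> {"method": "arm_command", "body": {
  "fingers": [-1, -1, -1, -1, -1, -1, -1, -1],
  "dp": [
    [0, 0.015, 0],
    [0, -0.005, 0],
    [0, -0.005, 0],
    [0, -0.005, 0],
    [0, -0.005, 0],
    [0, -0.005, 0],
    [0, -0.005, 0],
    [0, -0.005, 0]
  ],
  "twist": [
    [0, 0, 0.5],
    [0, 0, 0.5],
    [0, 0, 0.5],
    [0, 0, 0.5],
    [0, 0, 0.5],
    [0, 0, 0.5],
    [0, 0, 0.5],
    [0, 0, 0.5]
  ]
}}

```text
clock: 20.4
tool_pos: [0.6126, -0.0402, 0.1824]
orientation: [[0.696, 0.718, 0.003], [0.718, -0.696, -0.001], [0.001, 0.003, -1.0]]
contact_force: [3.8, 0.4, -2.2]
width: 0.169
```

Run:
```python
from plan import *
stat()
```

```text
t 20.4 p [ 0.6126 -0.0402  0.1824] psi 45.9 zax [ 0.003 -0.001 -1.   ] F [ 3.8  0.4 -2.2] M [ 0.05 -1.21  0.1 ] w 0.169
```

>>> {"method": "arm_command", "body": {
  "fingers": [-1, -1, -1, -1, -1],
  "dp": [
    [0.01, 0.01, 0],
    [0, -0.005, 0],
    [0, -0.005, 0],
    [0, -0.005, 0],
    [0, -0.005, 0]
  ],
  "twist": [
    [0, 0, 0.5],
    [0, 0, 0.5],
    [0, 0, 0.5],
    [0, 0, 0.5],
    [0, 0, 0.5]
  ]
}}

```text
clock: 20.9
tool_pos: [0.6126, -0.0401, 0.1824]
orientation: [[0.877, 0.48, 0.003], [0.48, -0.877, -0.002], [0.001, 0.003, -1.0]]
contact_force: [3.3, -0.8, -1.8]
width: 0.167
```

Run:
```python
from plan import *
stat(); snap('side','s17');snap('wrist','w17')
a=cv2.imread('pics/s17.png')[150:270,260:350];cv2.imwrite('pics/z17s.png',cv2.resize(a,None,fx=6,fy=5,interpolation=2))
```

```text
t 20.9 p [ 0.6126 -0.0401  0.1824] psi 28.7 zax [ 0.003 -0.002 -1.   ] F [ 3.3 -0.8 -1.8] M [-0.21 -1.03  0.12] w 0.167
```

View pics/w17.png

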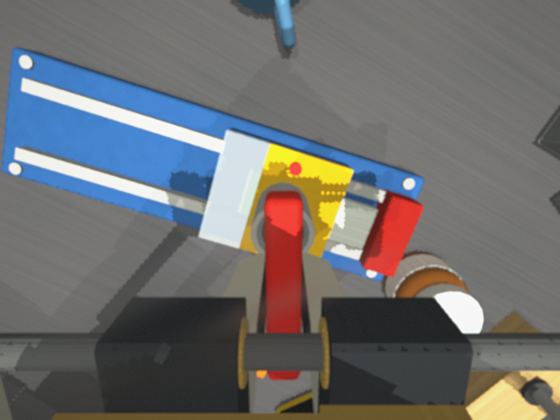

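View pics/z17s.png

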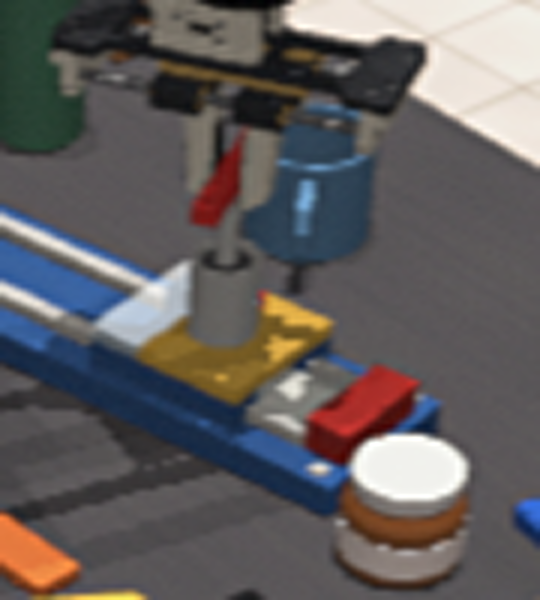

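Pin is going down. Now smaller steps while watching the moment.

>>> {"method": "arm_command", "body": {
  "fingers": [-1, -1],
  "dp": [
    [0, 0, 0],
    [0, 0, 0]
  ],
  "twist": [
    [0, 0, 0.4],
    [0, 0, 0.3]
  ]
}}

```text
clock: 21.2
tool_pos: [0.6123, -0.04, 0.1824]
orientation: [[0.914, 0.407, 0.002], [0.407, -0.914, -0.002], [0.001, 0.002, -1.0]]
contact_force: [4.2, -2.0, -3.1]
width: 0.167
```

```bash
python3 -c "
from plan import *
stat()"
```

```text
t 21.2 p [ 0.6123 -0.04    0.1824] psi 23.99 zax [ 0.002 -0.002 -1.   ] F [ 4.2 -2.  -3.1] M [-0.39 -1.09  0.16] w 0.167
```

>>> {"method": "arm_command", "body": {
  "fingers": [-1, -1],
  "dp": [
    [0, 0, 0],
    [0, 0, 0]
  ],
  "twist": [
    [0, 0, 0.3],
    [0, 0, 0.2]
  ]
}}

```text
clock: 21.4
tool_pos: [0.6122, -0.04, 0.1824]
orientation: [[0.936, 0.351, 0.002], [0.351, -0.936, -0.002], [0.001, 0.002, -1.0]]
contact_force: [4.3, -1.8, -3.0]
width: 0.165
```

```bash
python3 -c "
from plan import *
stat()"
```

```text
t 21.4 p [ 0.6122 -0.04    0.1824] psi 20.54 zax [ 0.002 -0.002 -1.   ] F [ 4.3 -1.8 -3. ] M [-0.56 -1.16  0.21] w 0.165
```

>>> {"method": "arm_command", "body": {
  "fingers": [-1, -1],
  "dp": [
    [0, 0, 0],
    [0, 0, 0]
  ],
  "twist": [
    [0, 0, 0.3],
    [0, 0, 0.2]
  ]
}}

```text
clock: 21.6
tool_pos: [0.612, -0.0397, 0.1824]
orientation: [[0.956, 0.293, 0.001], [0.293, -0.956, -0.001], [0.001, 0.001, -1.0]]
contact_force: [4.0, -1.2, -2.5]
width: 0.169
```

```bash
python3 -c "
from plan import *
stat()"
```

```text
t 21.6 p [ 0.612  -0.0397  0.1824] psi 17.05 zax [ 0.001 -0.001 -1.   ] F [ 4.  -1.2 -2.5] M [-0.53 -1.18  0.11] w 0.169
```

>>> {"method": "arm_command", "body": {
  "fingers": [-1, -1],
  "dp": [
    [0, 0, 0],
    [0, 0, 0]
  ],
  "twist": [
    [0, 0, 0.3],
    [0, 0, 0.2]
  ]
}}

```text
clock: 21.8
tool_pos: [0.6118, -0.0396, 0.1824]
orientation: [[0.972, 0.235, 0.001], [0.235, -0.972, -0.001], [0.001, 0.001, -1.0]]
contact_force: [5.3, -1.9, -3.0]
width: 0.167
```

```bash
python3 -c "
from plan import *
stat();snap('wrist','w18');snap('side','s18');stat()
a=cv2.imread('pics/s18.png')[150:270,260:350];cv2.imwrite('pics/z18s.png',cv2.resize(a,None,fx=6,fy=5,interpolation=2))
"
```

```text
t 21.8 p [ 0.6118 -0.0396  0.1824] psi 13.58 zax [ 0.001 -0.001 -1.   ] F [ 5.3 -1.9 -3. ] M [-0.63 -1.26  0.16] w 0.167
t 21.9 p [ 0.6118 -0.0396  0.1824] psi 13.61 zax [ 0.001 -0.001 -1.   ] F [ 5.7 -2.8 -3.2] M [-0.6  -1.21  0.16] w 0.163
```

View pics/w18.png

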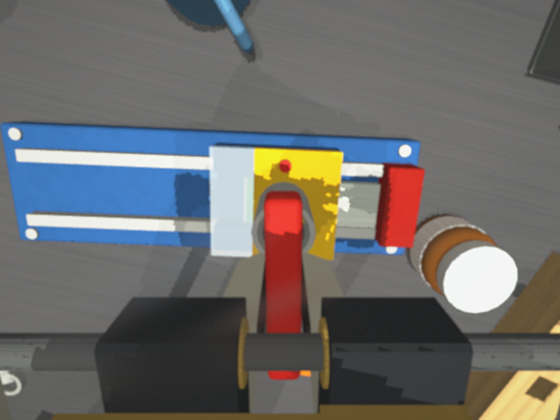

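View pics/z18s.png

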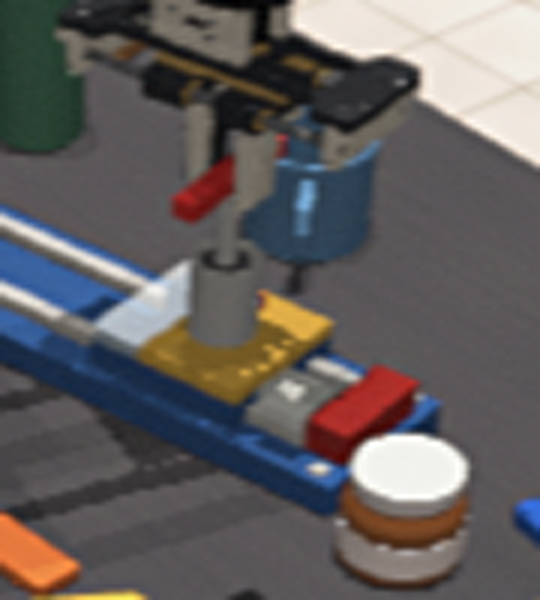

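>>> {"method": "arm_command", "body": {
  "fingers": [-1, -1],
  "dp": [
    [0, 0, 0],
    [0, 0, 0]
  ],
  "twist": [
    [0, 0, 0.3],
    [0, 0, 0.2]
  ]
}}

```text
clock: 22.1
tool_pos: [0.6117, -0.0394, 0.1825]
orientation: [[0.984, 0.176, 0.001], [0.176, -0.984, -0.001], [0.001, 0.001, -1.0]]
contact_force: [5.1, -1.7, -2.6]
width: 0.166
```

```bash
python3 -c "
from plan import *
stat()"
```

```text
t 22.1 p [ 0.6117 -0.0394  0.1825] psi 10.14 zax [ 0.001 -0.001 -1.   ] F [ 5.1 -1.7 -2.6] M [-0.61 -1.22  0.37] w 0.166
```

>>> {"method": "arm_command", "body": {
  "fingers": [-1, -1],
  "dp": [
    [0, 0, 0],
    [0, 0, 0]
  ],
  "twist": [
    [0, 0, 0.3],
    [0, 0, 0.2]
  ]
}}

```text
clock: 22.3
tool_pos: [0.6115, -0.0392, 0.1825]
orientation: [[0.993, 0.117, 0.0], [0.117, -0.993, -0.0], [0.0, 0.0, -1.0]]
contact_force: [3.7, -1.2, -0.8]
width: 0.17
```

```bash
python3 -c "
from plan import *
stat();snap('wrist','w19');snap('side','s19');stat()
a=cv2.imread('pics/s19.png')[150:270,260:350];cv2.imwrite('pics/z19s.png',cv2.resize(a,None,fx=6,fy=5,interpolation=2))
"
```

```text
t 22.3 p [ 0.6115 -0.0392  0.1825] psi 6.7 zax [ 0. -0. -1.] F [ 3.7 -1.2 -0.8] M [-0.51 -1.04  0.42] w 0.17
t 22.4 p [ 0.6115 -0.0392  0.1825] psi 6.75 zax [ 0. -0. -1.] F [ 4.2 -1.7 -0.9] M [-0.6  -1.08  0.39] w 0.165
```

View pics/w19.png

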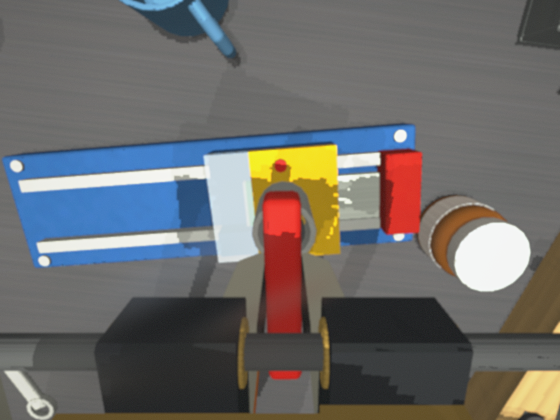

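>>> {"method": "arm_command", "body": {
  "fingers": [-1, -1],
  "dp": [
    [0, 0, 0],
    [0, 0, 0]
  ],
  "twist": [
    [0, 0, 0.3],
    [0, 0, 0.2]
  ]
}}

```text
clock: 22.6
tool_pos: [0.6114, -0.0391, 0.1825]
orientation: [[0.998, 0.057, 0.0], [0.057, -0.998, -0.0], [0.0, 0.0, -1.0]]
contact_force: [4.5, -2.2, 0.0]
width: 0.169
```

```bash
python3 -c "
from plan import *
stat()"
```

```text
t 22.6 p [ 0.6114 -0.0391  0.1825] psi 3.28 zax [ 0. -0. -1.] F [ 4.5 -2.2  0. ] M [-0.52 -1.02  0.52] w 0.169
```

>>> {"method": "arm_command", "body": {
  "fingers": [-1, -1],
  "dp": [
    [0, 0, 0],
    [0, 0, 0]
  ],
  "twist": [
    [0, 0, 0.3],
    [0, 0, 0.2]
  ]
}}

```text
clock: 22.8
tool_pos: [0.6113, -0.039, 0.1825]
orientation: [[1.0, -0.003, 0.0], [-0.003, -1.0, -0.0], [0.0, 0.0, -1.0]]
contact_force: [4.3, -2.0, 1.0]
width: 0.167
```

```bash
python3 -c "
from plan import *
stat();snap('wrist','w20');stat()
a=cv2.imread('pics/w20.png')[140:400,180:400];cv2.imwrite('pics/z20.png',cv2.resize(a,None,fx=2.3,fy=2.3,interpolation=2))
"
```

```text
t 22.8 p [ 0.6113 -0.039   0.1825] psi -0.17 zax [ 0. -0. -1.] F [ 4.3 -2.   1. ] M [-0.38 -0.9   0.72] w 0.167
t 22.85 p [ 0.6113 -0.039   0.1825] psi -0.23 zax [ 0. -0. -1.] F [ 3.9 -1.1  0.8] M [-0.49 -0.89  0.59] w 0.172
```

View pics/z20.png

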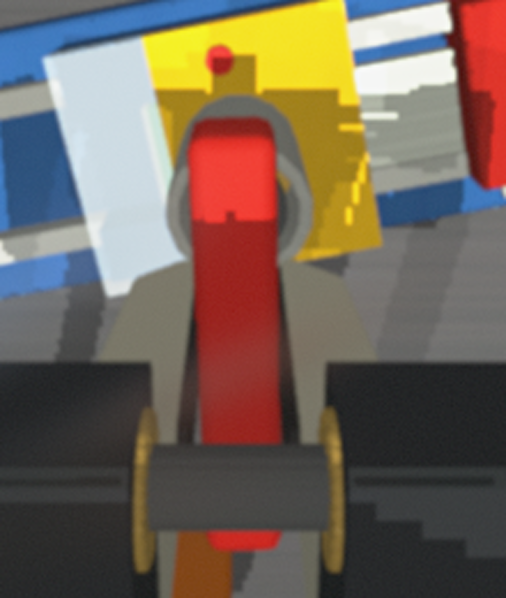

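>>> {"method": "arm_command", "body": {
  "fingers": [-1, -1, -1, -1],
  "dp": [
    [0, 0, 0],
    [0.02, 0.01, 0],
    [0, 0, 0],
    [0, 0, 0]
  ],
  "twist": [
    [0, 0, -0.4],
    [0, 0, -0.4],
    [0, 0, -0.2],
    [0, 0, 0]
  ]
}}

```text
clock: 23.25
tool_pos: [0.6121, -0.0394, 0.1824]
orientation: [[0.993, 0.117, -0.0], [0.117, -0.993, 0.0], [-0.0, -0.0, -1.0]]
contact_force: [3.8, -0.8, 1.1]
width: 0.168
```

```bash
python3 -c "
from plan import *
stat();snap('side','s21');stat()
a=cv2.imread('pics/s21.png')[150:270,260:350];cv2.imwrite('pics/z21.png',cv2.resize(a,None,fx=6,fy=5,interpolation=2))
"
```

```text
t 23.25 p [ 0.6121 -0.0394  0.1824] psi 6.72 zax [-0.  0. -1.] F [ 3.8 -0.8  1.1] M [-0.35 -0.76  0.05] w 0.168
t 23.3 p [ 0.6121 -0.0393  0.1824] psi 6.69 zax [ 0.  0. -1.] F [ 2.9 -0.7  1.5] M [-0.39 -0.77  0.  ] w 0.165
```

View pics/z21.png

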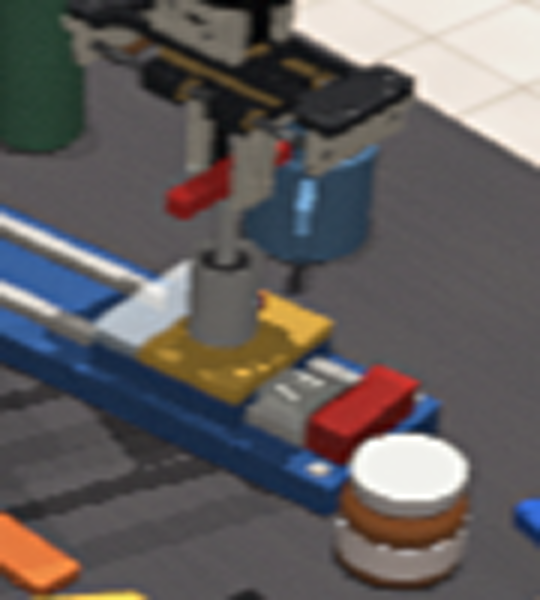

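>>> {"method": "arm_command", "body": {
  "fingers": [-0.4, -0.3, -0.2, -0.2, -0.2, -0.2, -0.2, -0.2, -0.2],
  "dp": [
    [0, 0, 0],
    [0, 0, 0],
    [0, 0, 0],
    [0, 0, 0],
    [0, 0, -0.3],
    [0, 0, -0.6],
    [0, 0, -0.8],
    [0, 0, -0.8],
    [0, 0, -0.5]
  ],
  "twist": [
    [0, 0, 0],
    [0, 0, 0],
    [0, 0, 0],
    [0, 0, 0],
    [0, 0, 0],
    [0, 0, 0],
    [0, 0, 0],
    [0, 0, 0],
    [0, 0, 0]
  ]
}}

```text
clock: 24.2
tool_pos: [0.6127, -0.0395, 0.3062]
orientation: [[0.993, 0.117, 0.004], [0.117, -0.993, -0.001], [0.004, 0.001, -1.0]]
contact_force: [0.1, 0.3, 0.1]
width: 0.404
```

```bash
python3 -c "
from plan import *
stat();snap('side','s22');snap('wrist','w22');stat()
a=cv2.imread('pics/s22.png')[150:270,260:350];cv2.imwrite('pics/z22.png',cv2.resize(a,None,fx=6,fy=5,interpolation=2))
"
```

```text
t 24.2 p [ 0.6127 -0.0395  0.3062] psi 6.74 zax [ 0.004 -0.001 -1.   ] F [0.1 0.3 0.1] M [-0.   -0.04 -0.01] w 0.404
t 24.3 p [ 0.6136 -0.0397  0.3069] psi 6.74 zax [ 0.007 -0.002 -1.   ] F [-0.5 -0.  -0.2] M [-0.03  0.02 -0.05] w 0.396
```

View pics/z22.png

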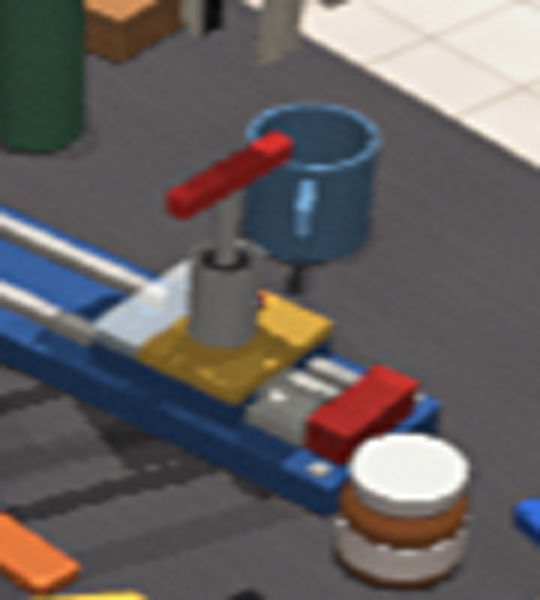

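View pics/w22.png

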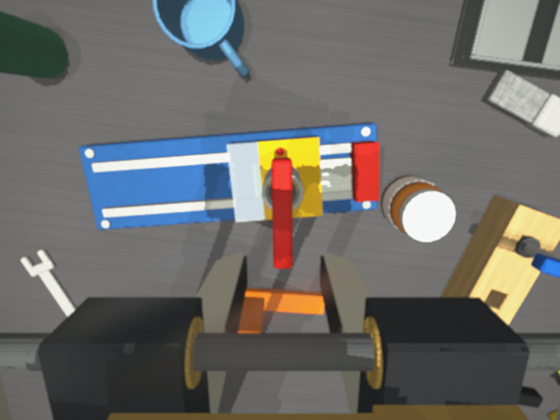

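>>> {"method": "arm_command", "body": {
  "fingers": [-0.2, -0.2, -0.2, -0.2, -0.2],
  "dp": [
    [0.7, 0, 0],
    [0.8, 0, 0.3],
    [0.8, 0, 0.5],
    [0, 0, 0.3],
    [0, 0, 0]
  ],
  "twist": [
    [0, 0, 0],
    [0, 0, 0],
    [0, 0, 0],
    [0, 0, 0],
    [0, 0, 0]
  ]
}}

```text
clock: 24.8
tool_pos: [0.7018, -0.0282, 0.2535]
orientation: [[0.993, 0.118, -0.008], [0.118, -0.993, 0.001], [-0.008, -0.002, -1.0]]
contact_force: [-0.4, -0.1, -0.3]
width: 0.4
```

```bash
python3 -c "
from plan import *
stat();snap('wrist','w23');snap('top','t23');stat()
m=np.array([.613,-.0392]);a=np.radians(-79.13);y=np.array([-np.sin(a),np.cos(a)])
for h in (.066,.071,.081): print(h,(proj('wrist',[*(m+.034*y),h])-[200,60])*4)
a=cv2.imread('pics/w23.png')[60:200,200:360];cv2.imwrite('pics/z23.png',cv2.resize(a,None,fx=4,fy=4,interpolation=2))
"
```

```text
t 24.8 p [ 0.7018 -0.0282  0.2535] psi 6.76 zax [-0.008  0.001 -1.   ] F [-0.4 -0.1 -0.3] M [0.03 0.02 0.  ] w 0.4
t 24.9 p [ 0.7025 -0.0286  0.2579] psi 6.74 zax [-0.002  0.    -1.   ] F [0.7 0.  0. ] M [0.04 0.03 0.03] w 0.4
0.066 [326.02268243 714.62275548]
0.071 [325.91715182 721.38470729]
0.081 [325.69782189 735.43843424]
```

View pics/w23.png

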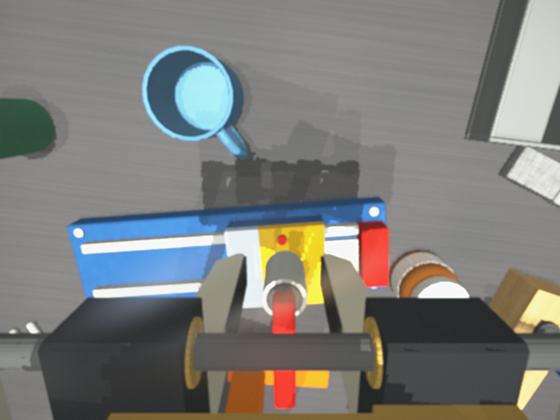

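View pics/z23.png

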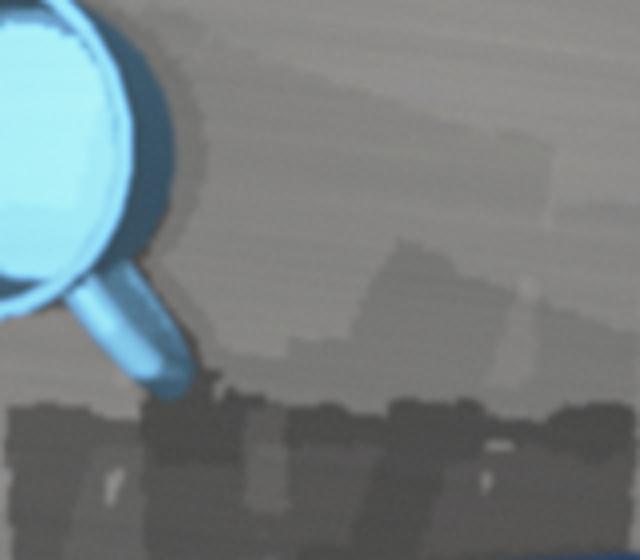

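View pics/t23.png

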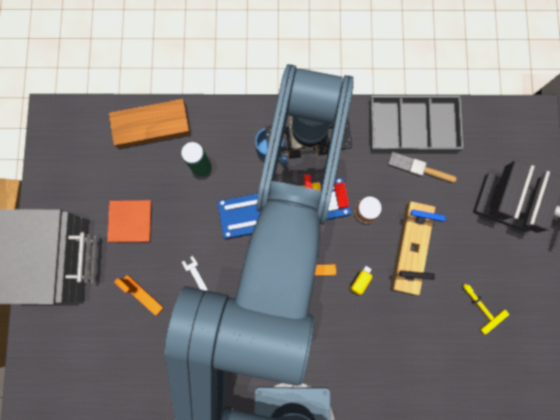

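```bash
python3 -c "
from plan import *
a=cv2.imread('pics/w23.png')[205:315,225:385];cv2.imwrite('pics/z24.png',cv2.resize(a,None,fx=5,fy=5,interpolation=2))
m=np.array([.613,-.0392]);t=np.radians(-79.13);y=np.array([-np.sin(t),np.cos(t)]);x=np.array([np.cos(t),np.sin(t)])
for h in (.066,.071,.081): print(h,(proj('wrist',[*(m+.034*y),h])-[225,205])*5)
for P in [(-.06,.046),(.045,.046)]: print((proj('wrist',[*(m+P[0]*x+P[1]*y),.066])-[225,205])*5)
"
```

```text
0.066 [282.52835304 168.27844435]
0.071 [282.39643978 176.73088411]
0.081 [282.12227736 194.2980428 ]
[ -3.01940322 134.2975718 ]
[490.7463712  101.05980552]
```

View pics/z24.png

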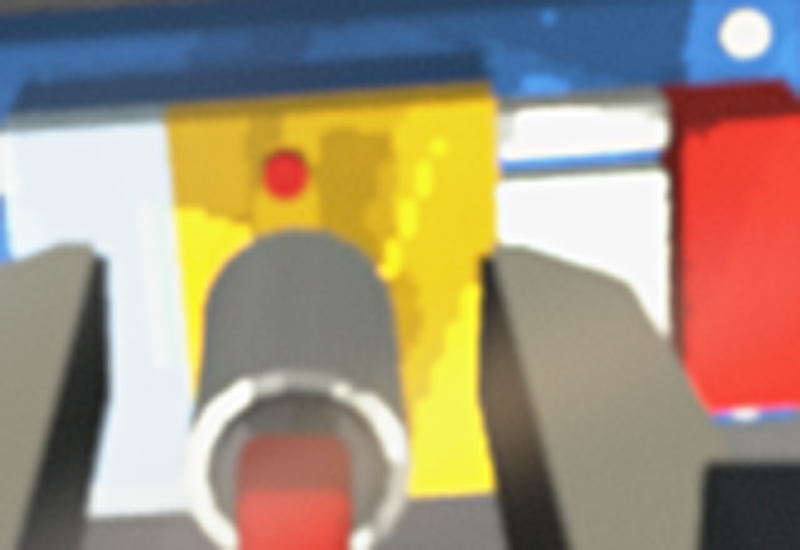

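The pin top is at about z 0.071, which is 5 mm above the guard, so the shoe is clamped. The bar is against the stop, the key is standing in the screw, and the gripper is clear.

```bash
python3 -c "
from plan import *
stat();print(r.job_done())"
```

```text
t 24.9 p [ 0.7025 -0.0286  0.2579] psi 6.74 zax [-0.002  0.    -1.   ] F [0.7 0.  0. ] M [0.04 0.03 0.03] w 0.4
the job is handed in; nothing more can be done
None
```

The job is done and was handed in at about 25 s. The bar is against the red stop and clamped, and the red key is standing in the screw.

- **Bar and push stick:** I used the orange stick farthest to the robot's right and pushed the bar under the guard until I felt about 10 N at the stop. The pictures show no gap at the stop. The gripper never touched the bar. I then stood the stick back on the bench where it came from.
- **Clamp screw:** I fitted the red key to the bottom of the socket and turned it clockwise. The torque rose well past the 0.3 N m friction, to about 0.6–0.7 N m, which I took as the end stop. The gripper turned slightly further than the screw's range plus the key's play, because the handle slipped a few degrees in the fingers. I unwound the torque to zero before letting go.
- **Last checks:** The indicator pin stands about 5 mm above the guard, which matches clamped. The gripper is clear and reads no contact force.
- **Yellow key:** The yellow look-alike key stood free on its tip in the first picture and was lying down by 2.5 s. The gripper stayed higher than that key throughout my first move and felt no force, so I believe it fell by itself. I left it alone as told.

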